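Set the dosing lance to the depth of its canister

ROBOT

A 7-joint arm with a two-finger parallel gripper is mounted at the origin on the work surface. World frame = base frame: x ahead of the robot, y to its left, z up, the work surface at z = 0. Lengths are in m, angles in rad, forces in N, time in s.
With the tool pointing down it reaches from about 0.4 to 0.85 m from the base axis. Payload 4.5 kg.
Tool frame: the origin (TCP) lies on the centre line of the jaws, within the pads' length; the fingertips stand 25 mm ahead of it and the grasp point (between the pads) lies 6 mm ahead of it; z points along the fingers, y is the direction in which the jaws open and shut (so a half turn about z gives the same grasp; the last joint's range is limited). The gripper opens to 88 mm and grips with 3 to 60 N. Pads are 18 mm wide; open, the fingers measure 123 mm over their backs; the gripper's body (75 mm by 187 mm) begins 45 mm behind the grasp point.
Start: joints at [-1.169, 0.689, -0.195, 1.565, 0.157, 0.902, -0.215], TCP at [0.225, 0.583, 0.264] pointing down, gripper open.
Joint ranges: [-3.01, 3.01], [-0.46, 2.08], [-1.47, 1.51], [0.13, 2.56], [-1, 4.14], [0.04, 2.09], [-2.66, 2.66]. Speed limits (rad/s): [2.57, 2.57, 3.14, 3.14, 3.14, 3.14, 3.14].

INTERFACE

Orientations are given as a unit quaternion [x, y, z, w].
In Python, from plant import r, eyes gives the robot as it stands.
- The arm moves only by the tool servo_tool, never from a script. Its argument "deltas" is a list of rows, each an object of numbers: "dx", "dy", "dz": the shift along the tool's x, y, z in units of 60 mm (1.0 is 60 mm); "ax", "ay", "az": the turn, a rotation vector about the tool's x, y, z in units of 6 degrees (1.0 is 6 degrees); "hand": the finger opening in mm, from 0 to 88.1. A call has 1 to 10 rows; each row is the pose to reach, as a shift and turn from the pose commanded when the call began, along the tool's axes at that moment; what a row does not reach only later rows make up. A row lasts 1/8 s, in which the tool goes at most 62.5 mm and 10.7 degrees, less where a joint would pass 70% of its speed; a pose out of reach is approached as far as the arm can. A call with a gripper value outside its range is refused whole. The fingers move at their own pace and stop on an object; "newtons" is the grip in N (left out, the last holds). Time passes only in rows, so rows that repeat a pose let the fingers close. It gives the time, the measured TCP pose, the force and the opening at its end, in the units of the state.
- r.get_state(): the state, without advancing time (a new reading comes with each control period).
- eyes.snapshot(name): name is "side" or "top"; returns (picture, depth): 420x560x3 uint8, red, green, blue; 420x560 float32, m along the optical axis (not along the pixel's ray), 0 where there is no reading.
- eyes.camera_model(name): a dict with "fx", "fy", "cx", "cy" (pixels), "k1" (the pictures are not rectified: a ray, as slopes to the right and down, at radius r is drawn at 1 + k1 r^2 times it, then the intrinsics apply), "pose" (4x4, takes a point from camera to world coordinates). Camera axes: x right, y up, looking along -z (the intrinsics and any distortion apply to the point x, -y, -z); pixel columns grow to the right and rows downward; lengths in m; the calibration is good to about 2 mm. A picture is of the moment at which its call begins. camera_model takes no time and is no camera call.
- r.finish_job(): hands the job in, once; it reports no verdict.
The state is a dict: "clock": time; "q": joint angles; "qd": joint speeds; "joint_torque": joint torques, N m; "tool_pos": TCP position; "eef_rot": TCP orientation; "contact_force": force on the tool from outside, world axes, zero at the start; "moment": the same for the moment, N m; "opening": opening from 0.0 (shut) to 1.0 (fully open).
Only numpy, scipy, OpenCV 4.12 (cv2) and the standard library are available. Lean on these libraries where they do the work, as an engineer would, in place of code of your own. Each camera call takes 0.05 s, during which the arm holds its last target.

TASK

Take the dosing lance out of its grey parking block by its orange handle and lower it slowly, never letting it drop, into the white neck of the blue canister until you feel it stand on the bottom of the well. Only then let go of the handle and slide the red winged collar down the lance until it sits flat on the neck, so that it marks the depth. Be gentle (never ram the bottom or the neck), do not touch the collar before the lance is in the well, and do not disturb the bottle, tumbler or mug.

Things in the scene. Friction and masses are not known exactly. Their poses are not given: they have to be found in the camera images.
- lance_handle (a point): Point on the axis of the dosing lance, 172 mm above its foot, in the middle of the orange round handle (20 mm diameter, 46 mm tall, its top 192 mm above the foot). The lance is a straight white rod, 16 mm diameter, about 0.26 kg with its collar, tapering over its last 8 mm to an 8 mm wide foot. It starts upright in the parking block, its foot 10 mm above the table and 55 mm deep in the block. z axis: up along the lance; x axis: the direction of wing a of the collar.
- lance_tip (a point): Centre of the lance's foot (its lower end), on the axis. Same axes as lance_handle.
- collar_under (a point): Centre of the underside of the red collar, on the lance's axis: a disc 44 mm diameter, 12 mm thick, with two wings. At the start its underside is about 113 to 124 mm above the lance's foot, well above the neck even once the lance stands on the bottom. It slides along the lance against about 3 N of friction, stays where it is left, does not turn on the lance, and can go down about 65 mm from its highest place. Pushing or pinching one wing is enough to slide it.
- wing_a (a point): Centre of the upright paddle at the end of one wing of the collar: 22 mm long (along the wing), 12 mm thick, 22 mm tall; it lies 70 mm from the lance's axis, its centre 12 mm above the collar's underside, its top 23 mm above it. Same axes as lance_handle: the x axis points along the wing, away from the lance; pinch across y.
- wing_b (a point): The same paddle on the opposite wing, 70 mm to the other side of the lance's axis.
- canister: Blue plastic canister, 120 x 170 mm and 85 mm tall, fixed; origin at the centre of its underside, z up, x along its 120 mm side. A white round neck, 48 mm diameter, rises at its centre to 110 mm above the table; a small carrying handle beside it reaches 102 mm.
- neck_rim (a point): Centre of the mouth of the white neck, at the height of its flat rim, 110 mm above the table. z up. A straight upright well of 19 mm bore goes down from here; it is closed by a rubber pad (it yields about 1 mm for each 4 N; a few newtons are plenty, over 18 N would damage it) whose top lies somewhere between 68 and 104 mm below the rim, different each time and not to be seen.
- stand: Grey plastic parking block, 90 x 90 x 65 mm tall, fixed, with an 18.5 mm hole, 55 mm deep, in the middle of its top; origin at the centre of its underside.
- spray_bottle_mid (a point): Green bottle, 66 mm diameter, 170 mm tall, loose; point on its axis 85 mm up. Leave it alone.
- tumbler_mid (a point): Glass tumbler, 68 mm rim diameter, 95 mm tall, loose; point on its axis 47 mm up. Leave it alone.
- beaker_mid (a point): White mug, 76 mm diameter, 90 mm tall, loose; point on its axis 45 mm up. Leave it alone.
Things that resemble listed ones, but are neither listed nor needed, are in the scene too. There is more than one size of the part that bears lance_handle; the job needs the middle-sized.

How it is judged:
By the outcome, as a careful person would: the job done as asked, in the order asked, and still so for the second after the job is handed in, with the robot touching nothing.
It also fails if it takes over 72 s, if anything falls off the work surface, if the arm or the gripper's body presses on something with over 40 N, if the wrist force passes 120 N, or if a joint passes its speed limit or range.

## Working session

There is one attempt and no reset: what is moved stays moved. The work goes in short steps, Python scripts to look and compute and a tool call to move; the robot and the scene stay as the last step left them, time stands still between calls to the robot, and variables do not carry over. Pictures are saved under pics/ and viewed, and the job is handed in when it is done.

Besides the shell and the picture viewer there is one more tool, called after "Emit:" as name(argument=value, ...), one argument or row to a line, values as JSON. servo_tool: Moves the arm, as the interface text tells. Its arguments: {"type":"object","properties":{"deltas":{"type":"array","items":{"type":"object","properties":{"dx":{"type":"number"},"dy":{"type":"number"},"dz":{"type":"number"},"ax":{"type":"number"},"ay":{"type":"number"},"az":{"type":"number"},"hand":{"type":"number"}}}},"newtons":{"type":"number"}},"required":["deltas"]}

```bash
mkdir -p pics; ls
cat > h.py <<'E'
import numpy as np, cv2
from plant import r, eyes
def snap(n,f):
    p,d=eyes.snapshot(n); cv2.imwrite(f'pics/{f}.png',p[:,:,::-1]); np.savez(f'pics/{f}.npz',p=p,d=d); return p,d
def cloud(n,d,us=None,vs=None):
    m=eyes.camera_model(n)
    H,W=d.shape
    u,v=np.meshgrid(np.arange(W),np.arange(H))
    K=np.array([[m['fx'],0,m['cx']],[0,m['fy'],m['cy']],[0,0,1.]])
    xd=(u-m['cx'])/m['fx']; yd=(v-m['cy'])/m['fy']
    x,y=xd.copy(),yd.copy()
    for _ in range(20):
        s=1+m['k1']*(x*x+y*y); x=xd/s;y=yd/s
    P=np.stack([x*d,-y*d,-d,np.ones_like(d)],-1)
    return (P@np.array(m['pose']).T)[...,:3]
def proj(n,X):
    m=eyes.camera_model(n); T=np.linalg.inv(np.array(m['pose']))
    c=T[:3,:3]@np.array(X)+T[:3,3]; x=c[0]/-c[2]; y=-c[1]/-c[2]; s=1+m['k1']*(x*x+y*y)
    return m['fx']*x*s+m['cx'], m['fy']*y*s+m['cy']
E
python3 - <<'E'
from h import *
for n in('side','top'):
    p,d=snap(n,n+'0'); m=eyes.camera_model(n); print(n,m)
print(r.get_state())
E
```

```text
pics
side {'fx': 383.5710887756071, 'fy': 383.5710887756071, 'cx': 280.8368384291, 'cy': 217.66140784840732, 'k1': -0.059795141232935604, 'pose': array([[-0.79252611,  0.39983831, -0.46046899,  0.19829691],
       [-0.60982001, -0.51380528,  0.60342662,  0.3888036 ],
       [ 0.00468168,  0.75903456,  0.65103351,  0.62602641],
       [ 0.        ,  0.        ,  0.        ,  1.        ]])}
top {'fx': 533.8362069238198, 'fy': 533.8362069238198, 'cx': 277.79777186055134, 'cy': 205.42077093816138, 'k1': -0.1788610021285729, 'pose': array([[ 0.01013398,  0.99089053, -0.13428799,  0.40145909],
       [-0.99990274,  0.01132855,  0.00813445, -0.06532088],
       [ 0.00958163,  0.1341925 ,  0.99090896,  1.17627836],
       [ 0.        ,  0.        ,  0.        ,  1.        ]])}
{'clock': 0.1, 'q': array([-1.16919872,  0.68987379, -0.19451486,  1.5662192 ,  0.15730318,
        0.90251206, -0.21511946]), 'qd': array([ 1.02870949e-03, -1.62573122e-03,  6.56319930e-04, -1.09737040e-03,
       -9.41365382e-04, -8.98619420e-05,  1.77138690e-03]), 'joint_torque': array([-3.63818755e-03, -5.28504431e+01, -1.27192140e+00, -1.53839904e+01,
       -5.26883290e-02,  1.99213151e-03,  4.03204194e-05]), 'tool_pos': array([0.22458085, 0.58270058, 0.26301205]), 'eef_rot': array([ 1.82838285e-01,  9.83142667e-01, -8.06450195e-04, -8.49268090e-05]), 'contact_force': array([0.21293512, 0.20905466, 0.72686716]), 'moment': array([ 0.02676663,  0.0576441 , -0.00264141]), 'opening': 0.9999264689861443}
```

View pics/side0.png

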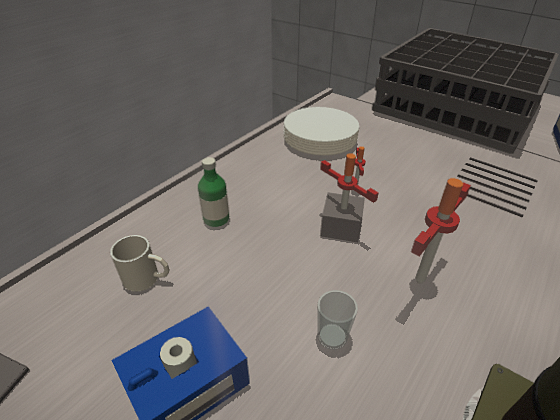

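View pics/top0.png

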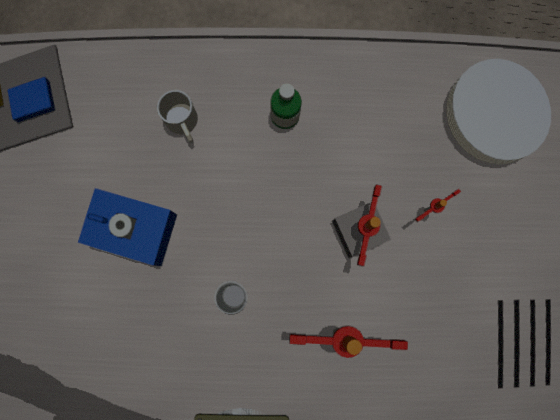

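```bash
cat > m.py <<'E'
from h import *
import sys
def load(f):
    z=np.load(f'pics/{f}.npz'); return z['p'],z['d']
E
python3 - <<'E'
from m import *
for n in ('top','side'):
    p,d=load(n+'0'); X=cloud(n,d); hsv=cv2.cvtColor(p,cv2.COLOR_RGB2HSV)
    h,s,v=[hsv[...,i].astype(int) for i in range(3)]
    R=p.astype(int)
    masks={'red':((h<6)|(h>173))&(s>170)&(v>60),'orange':(h>=7)&(h<20)&(s>170)&(v>80)}
    for k,mk in masks.items():
        mk=mk&(d>0)
        nl,lab,st,c=cv2.connectedComponentsWithStats(mk.astype(np.uint8))
        for i in range(1,nl):
            if st[i,4]>15:
                Q=X[lab==i]; print(n,k,c[i].round(),st[i,4],'med',np.median(Q,0).round(4),'zmax',np.percentile(Q[:,2],95).round(4), 'min',Q.min(0).round(3),'max',Q.max(0).round(3))
                if k=='red':
                    a=Q[Q[:,2]>np.percentile(Q[:,2],40)][:,:2]
    # heights
    for nm,(u,vv) in {'top':{'neck':(120,225),'can':(140,245),'block':(345,240)},'side':{'neck':(177,356),'can':(200,345),'block':(330,212)}}[n].items():
        print(n,nm,X[vv,u].round(4))
p,d=load('top0'); a=cv2.resize(p[160:400,270:480],None,fx=3,fy=2.5,interpolation=2)
b=cv2.resize(p[170:280,60:200],(0,0),fx=4,fy=4,interpolation=2)
cv2.imwrite('pics/cropA.png',cv2.resize(p[170:380,270:480],(600,600),interpolation=2)[:,:,::-1]); cv2.imwrite('pics/cropB.png',b[:,:,::-1])
p,d=load('side0');cv2.imwrite('pics/cropC.png',cv2.resize(p[130:310,290:490],None,fx=3,fy=3,interpolation=2)[:,:,::-1])
E
```

```text
top red [377. 190.] 57 med [ 0.5728 -0.2678  0.1514] zmax 0.1543 min [ 0.563 -0.274  0.141] max [ 0.583 -0.263  0.155]
top red [452. 195.] 39 med [ 0.5742 -0.4384  0.0985] zmax 0.1056 min [ 0.563 -0.452  0.092] max [ 0.584 -0.422  0.107]
top red [366. 230.] 458 med [ 0.4954 -0.2453  0.1398] zmax 0.151 min [ 0.427 -0.271  0.13 ] max [ 0.561 -0.23   0.172]
top red [431. 209.] 151 med [ 0.544  -0.3966  0.097 ] zmax 0.1058 min [ 0.52  -0.418  0.088] max [ 0.565 -0.36   0.135]
top red [339. 340.] 961 med [ 0.287  -0.1909  0.1829] zmax 0.1982 min [ 0.257 -0.283  0.167] max [ 0.311 -0.098  0.202]
top red [399. 345.] 117 med [ 0.2792 -0.2978  0.1979] zmax 0.2005 min [ 0.273 -0.312  0.192] max [ 0.286 -0.285  0.202]
top orange [443. 202.] 32 med [ 0.5531 -0.4059  0.1349] zmax 0.1392 min [ 0.547 -0.413  0.132] max [ 0.558 -0.398  0.14 ]
top orange [374. 222.] 85 med [ 0.5045 -0.2528  0.2031] zmax 0.206 min [ 0.495 -0.261  0.138] max [ 0.521 -0.243  0.207]
top orange [354. 347.] 185 med [ 0.2838 -0.2055  0.2579] zmax 0.2607 min [ 0.261 -0.228  0.18 ] max [ 0.296 -0.193  0.262]
top neck [0.5052 
[... 693 characters left out ...]
458. 201.] 24 med [ 0.2754 -0.2707  0.182 ] zmax 0.1827 min [ 0.273 -0.284  0.179] max [ 0.279 -0.25   0.183]
side red [438. 222.] 388 med [ 0.2863 -0.1887  0.1826] zmax 0.1973 min [ 0.256 -0.23   0.18 ] max [ 0.311 -0.099  0.199]
side orange [362. 151.] 29 med [ 0.5482 -0.4055  0.126 ] zmax 0.1349 min [ 0.545 -0.412  0.106] max [ 0.555 -0.4    0.135]
side orange [351. 156.] 35 med [ 0.5038 -0.2518  0.2025] zmax 0.2035 min [ 0.496 -0.261  0.2  ] max [ 0.512 -0.245  0.204]
side orange [455. 183.] 97 med [ 0.283  -0.2055  0.2572] zmax 0.258 min [ 0.27  -0.218  0.255] max [ 0.295 -0.195  0.258]
side neck [0.4932 0.2509 0.1105]
side can [0.4939 0.2088 0.0849]
side block [ 0.5182 -0.2159  0.0653]
```

View pics/cropA.png

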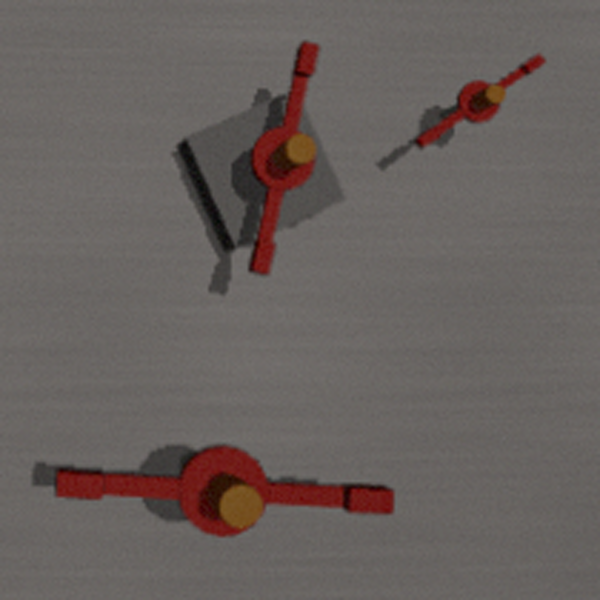

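View pics/cropB.png

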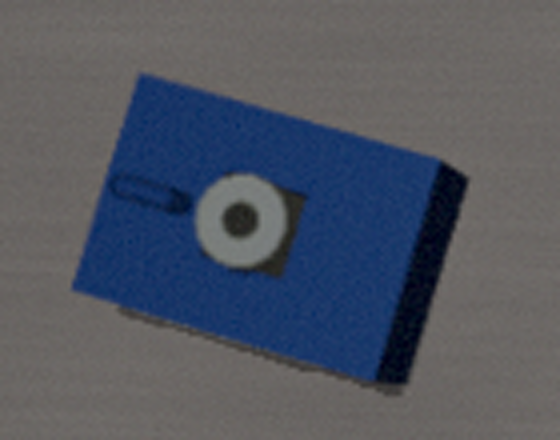

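View pics/cropC.png

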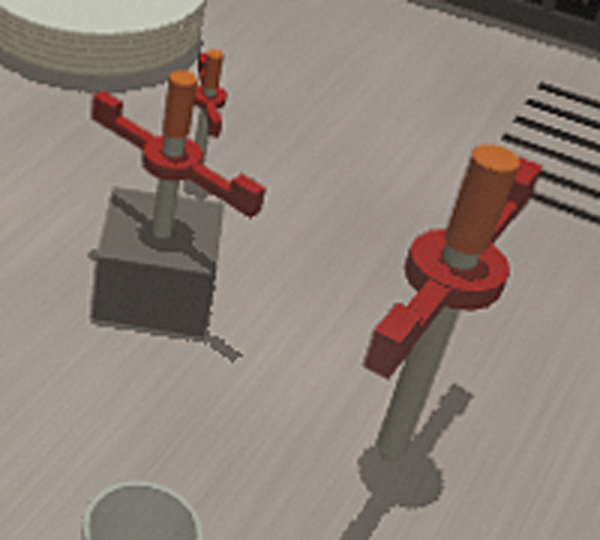

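Run:
```python
from m import *
from scipy.optimize import least_squares
def circ(Q):
    f=lambda p: np.hypot(Q[:,0]-p[0],Q[:,1]-p[1])-p[2]
    s=least_squares(f,[*Q[:,:2].mean(0),.02],loss='soft_l1',f_scale=.002); return s.x.round(4)
for n,(u,v) in {'top':(120,225),'side':(177,354)}.items():
    p,d=load(n+'0'); X=cloud(n,d)
    sub=np.zeros(d.shape,bool); sub[v-25:v+25,u-30:u+30]=1
    m=sub&(X[...,2]>.105)&(X[...,2]<.116)&(p.max(-1).astype(int)-p.min(-1)<50)
    Q=X[m]; print(n,len(Q),Q[:,2].mean())
    # fill: outer hull
    hull=cv2.convexHull((Q[:,:2]*1e4).astype(np.float32)[:,None])[:,0]/1e4
    print('outer',circ(hull), 'bbox mid',((Q.min(0)+Q.max(0))/2).round(4))
    # bore: dark pixels ray intersect z=.11 
    cm=eyes.camera_model(n); cp=np.array(cm['pose'])[:3,3]
    g=p.max(-1)
    P=cp+(X-cp)*((.110-cp[2])/(X[...,2]-cp[2]))[...,None]
    c=circ(hull); rr=np.hypot(P[...,0]-c[0],P[...,1]-c[1])
    b=sub&(rr<.014); thr=(g[sub&(rr>.013)&(rr<.02)].mean()+g[sub&(rr<.005)].mean())/2
    dk=b&(g<thr); print('bore',P[dk].mean(0).round(4),dk.sum())
    # handle top
    o={'top':(374,222),'side':(351,156)}[n]
    sub[:]=0; sub[o[1]-12:o[1]+12,o[0]-12:o[0]+12]=1
    m=sub&(X[...,2]>.197); Q=X[m]; hull=cv2.convexHull((Q[:,:2]*1e4).astype(np.float32)[:,None])[:,0]/1e4
    print('handle top',circ(hull),Q.mean(0).round(4))
    # carrying handle
    m=(X[...,2]>.094)&(X[...,2]<.106)&(np.abs(X[...,0]-.49)<.07)&(np.abs(X[...,1]-.26)<.09)&(np.hypot(X[...,0]-.493,X[...,1]-.25)>.027)
    print('carry',X[m].min(0).round(3),X[m].max(0).round(3),m.sum())
    for nm,(lo,hi) in {'bottle':((.6,-.13),(.75,-.03)),'mug':((.6,.1),(.75,.25)),'tumbler':((.3,-.05),(.42,.07))}.items():
        q=(X[...,0]>lo[0])&(X[...,0]<hi[0])&(X[...,1]>lo[1])&(X[...,1]<hi[1])&(X[...,2]>.05)
        if q.sum(): print(nm,X[q].min(0).round(3),X[q].max(0).round(3))
```

```text
top 341 0.11007295942922904
outer [0.5027 0.2466 0.0233] bbox mid [0.5023 0.2467 0.1104]
bore [0.503  0.2473 0.11  ] 59
handle top [ 0.4666 -0.1557  0.1114] [ 0.5036 -0.2512  0.213 ]
carry [0.501 0.223 0.094] [0.525 0.318 0.106] 112
bottle [ 0.734 -0.114  0.05 ] [ 0.75  -0.06   0.135]
mug [0.694 0.112 0.05 ] [0.75  0.183 0.095]
tumbler [ 0.329 -0.013  0.05 ] [0.393 0.052 0.102]
side 664 0.10988036715985201
outer [0.5018 0.2465 0.0233] bbox mid [0.5015 0.2466 0.1092]
bore [0.5023 0.2461 0.11  ] 114
handle top [ 0.5048 -0.2537  0.0094] [ 0.5041 -0.2523  0.2017]
carry [0.508 0.285 0.094] [0.526 0.32  0.104] 222
bottle [ 0.732 -0.114  0.05 ] [ 0.75  -0.059  0.128]
mug [0.691 0.112 0.05 ] [0.75  0.186 0.092]
tumbler [ 0.326 -0.016  0.05 ] [0.393 0.053 0.097]<stdin>:17: RuntimeWarning: divide by zero encountered in divide
<stdin>:17: RuntimeWarning: invalid value encountered in multiply
```

```bash
cat > go.py <<'E'
import sys
from h import *
from scipy.spatial.transform import Rotation as R
s=r.get_state(); Rt=R.from_quat(s['eef_rot']); p=s['tool_pos']
def to(t,jaw=None):
    d=Rt.inv().apply(np.array(t)-p)/.06
    a=np.zeros(3)
    if jaw is not None:
        # target: straight down, jaw(y) dir at angle jaw deg
        c,sn=np.cos(np.radians(jaw)),np.sin(np.radians(jaw))
        M=np.array([[-sn,c,0],[c,sn,0],[0,0,-1.]])  # columns x,y,z
        y=np.array([c,sn,0]);z=np.array([0,0,-1.]);x=np.cross(y,z)
        a=np.degrees((Rt.inv()*R.from_matrix(np.stack([x,y,z],1))).as_rotvec())/6
    print('d',d.round(3),'a',a.round(3))
def st():
    y=Rt.apply([0,1,0]); z=Rt.apply([0,0,1])
    print('t',round(s['clock'],2),'p',p.round(4),'jaw',np.degrees(np.arctan2(y[1],y[0])).round(1),'z',z.round(4),'F',s['contact_force'].round(2),'M',s['moment'].round(2),'op',round(s['opening']*88.1,1),'q',s['q'].round(2))
st()
if len(sys.argv)>1:
    to(list(map(float,sys.argv[1:4])),float(sys.argv[4]) if len(sys.argv)>4 else None)
E
python3 go.py .50 .10 .31 77; python3 go.py .5043 -.2523 .31 77
```

```text
t 0.1 p [0.2246 0.5827 0.263 ] jaw 68.9 z [-5.0e-04 -1.6e-03 -1.0e+00] F [0.21 0.21 0.73] M [ 0.03  0.06 -0.  ] op 88.1 q [-1.17  0.69 -0.19  1.57  0.16  0.9  -0.22]
d [-7.176 -5.858 -0.773] a [-0.015  0.    -1.345]
t 0.1 p [0.2246 0.5827 0.263 ] jaw 68.9 z [-5.0e-04 -1.6e-03 -1.0e+00] F [0.21 0.21 0.73] M [ 0.03  0.06 -0.  ] op 88.1 q [-1.17  0.69 -0.19  1.57  0.16  0.9  -0.22]
d [ -9.354 -11.311  -0.764] a [-0.015  0.    -1.345]
```

Emit:
servo_tool(
  deltas=[
    {"dx": -0.3,"dy": -0.25,"dz": -0.3},
    {"dx": -0.9,"dy": -0.7,"dz": -0.6,"az": -0.3},
    {"dx": -1.6,"dy": -1.3,"dz": -0.77,"az": -0.6},
    {"dx": -2.3,"dy": -1.9,"dz": -0.77,"az": -0.9},
    {"dx": -3.0,"dy": -2.5,"dz": -0.77,"az": -1.2},
    {"dx": -3.7,"dy": -3.1,"dz": -0.77,"az": -1.345},
    {"dx": -4.4,"dy": -3.7,"dz": -0.77,"az": -1.345},
    {"dx": -5.1,"dy": -4.3,"dz": -0.77,"az": -1.345},
    {"dx": -5.8,"dy": -4.9,"dz": -0.77,"az": -1.345},
    {"dx": -6.5,"dy": -5.4,"dz": -0.77,"az": -1.345},
  ],
)

```text
schema error: expected keys dx, dy, dz, ax, ay, az, hand
```

```bash
python3 go.py .5043 -.2523 .27 77
```

```text
t 0.1 p [0.2246 0.5827 0.263 ] jaw 68.9 z [-5.0e-04 -1.6e-03 -1.0e+00] F [0.21 0.21 0.73] M [ 0.03  0.06 -0.  ] op 88.1 q [-1.17  0.69 -0.19  1.57  0.16  0.9  -0.22]
d [ -9.354 -11.31   -0.097] a [-0.015  0.    -1.345]
```

All keys are needed in each row.

Emit:
servo_tool(
  deltas=[
    {"dx": -0.3,"dy": -0.25,"dz": -0.3,"ax": 0,"ay": 0,"az": 0,"hand": 88},
    {"dx": -0.9,"dy": -0.7,"dz": -0.6,"ax": 0,"ay": 0,"az": -0.3,"hand": 88},
    {"dx": -1.6,"dy": -1.3,"dz": -0.77,"ax": 0,"ay": 0,"az": -0.6,"hand": 88},
    {"dx": -2.3,"dy": -1.9,"dz": -0.77,"ax": 0,"ay": 0,"az": -0.9,"hand": 88},
    {"dx": -3.0,"dy": -2.5,"dz": -0.77,"ax": 0,"ay": 0,"az": -1.2,"hand": 88},
    {"dx": -3.7,"dy": -3.1,"dz": -0.77,"ax": 0,"ay": 0,"az": -1.35,"hand": 88},
    {"dx": -4.4,"dy": -3.7,"dz": -0.77,"ax": 0,"ay": 0,"az": -1.35,"hand": 88},
    {"dx": -5.1,"dy": -4.3,"dz": -0.77,"ax": 0,"ay": 0,"az": -1.35,"hand": 88},
    {"dx": -5.8,"dy": -4.9,"dz": -0.77,"ax": 0,"ay": 0,"az": -1.35,"hand": 88},
    {"dx": -6.5,"dy": -5.4,"dz": -0.77,"ax": 0,"ay": 0,"az": -1.35,"hand": 88},
  ],
)

```text
clock: 1.35
tool_pos: [0.4725, 0.1386, 0.3097]
eef_rot: [0.113, 0.994, -0.0, -0.0]
contact_force: [0.2, 0.9, 0.6]
opening: 0.993
```

```bash
python3 go.py .5043 -.2523 .27 77
```

```text
t 1.35 p [0.4725 0.1386 0.3097] jaw 77.0 z [-6.e-04 -4.e-04 -1.e+00] F [0.21 0.91 0.55] M [ 0.11  0.01 -0.06] op 87.5 q [-0.2   0.46 -0.27  1.89  0.16  0.81  0.79]
d [-1.982 -6.228  0.665] a [-0.005 -0.005  0.   ]
```

Emit:
servo_tool(
  deltas=[
    {"dx": -0.2,"dy": -0.6,"dz": 0,"ax": 0,"ay": 0,"az": 0,"hand": 88},
    {"dx": -0.4,"dy": -1.3,"dz": 0,"ax": 0,"ay": 0,"az": 0,"hand": 88},
    {"dx": -0.65,"dy": -2.0,"dz": 0,"ax": 0,"ay": 0,"az": 0,"hand": 88},
    {"dx": -0.9,"dy": -2.8,"dz": 0,"ax": 0,"ay": 0,"az": 0,"hand": 88},
    {"dx": -1.15,"dy": -3.6,"dz": 0,"ax": 0,"ay": 0,"az": 0,"hand": 80},
    {"dx": -1.4,"dy": -4.4,"dz": 0,"ax": 0,"ay": 0,"az": 0,"hand": 70},
    {"dx": -1.65,"dy": -5.1,"dz": 0.1,"ax": 0,"ay": 0,"az": 0,"hand": 60},
    {"dx": -1.85,"dy": -5.7,"dz": 0.3,"ax": 0,"ay": 0,"az": 0,"hand": 50},
    {"dx": -1.98,"dy": -6.1,"dz": 0.5,"ax": 0,"ay": 0,"az": 0,"hand": 50},
    {"dx": -1.98,"dy": -6.23,"dz": 0.66,"ax": 0,"ay": 0,"az": 0,"hand": 50},
  ],
)

```text
clock: 2.6
tool_pos: [0.5036, -0.2513, 0.2692]
eef_rot: [0.114, 0.994, 0.0, -0.0]
contact_force: [-0.6, 0.5, -0.3]
opening: 0.568
```

```bash
python3 go.py .5043 -.2523 .188 77
```

```text
t 2.6 p [ 0.5036 -0.2513  0.2692] jaw 76.9 z [-9.e-04  4.e-04 -1.e+00] F [-0.58  0.51 -0.27] M [-0.01  0.06  0.02] op 50.0 q [ 0.53  0.6  -0.25  1.75  0.19  0.81  1.54]
d [-0.017 -0.014  1.353] a [ 0.002 -0.01  -0.011]
```

Emit:
servo_tool(
  deltas=[
    {"dx": -0.01,"dy": -0.01,"dz": 0.2,"ax": 0,"ay": 0,"az": 0,"hand": 50},
    {"dx": -0.01,"dy": -0.01,"dz": 0.45,"ax": 0,"ay": 0,"az": 0,"hand": 50},
    {"dx": -0.01,"dy": -0.01,"dz": 0.7,"ax": 0,"ay": 0,"az": 0,"hand": 50},
    {"dx": -0.01,"dy": -0.01,"dz": 0.95,"ax": 0,"ay": 0,"az": 0,"hand": 50},
    {"dx": -0.01,"dy": -0.01,"dz": 1.15,"ax": 0,"ay": 0,"az": 0,"hand": 50},
    {"dx": -0.01,"dy": -0.01,"dz": 1.3,"ax": 0,"ay": 0,"az": 0,"hand": 50},
    {"dx": -0.01,"dy": -0.01,"dz": 1.34,"ax": 0,"ay": 0,"az": 0,"hand": 50},
    {"dx": -0.01,"dy": -0.01,"dz": 1.34,"ax": 0,"ay": 0,"az": 0,"hand": 50},
  ],
)

```text
clock: 3.6
tool_pos: [0.5046, -0.251, 0.19]
eef_rot: [0.113, 0.994, -0.0, 0.0]
contact_force: [-0.7, -0.2, 0.4]
opening: 0.567
```

```bash
python3 - <<'E'
from h import *
for n in('top','side'):
    p,d=snap(n,n+'1')
    u,v=map(int,proj(n,[.504,-.252,.17])); c=p[max(0,v-80):v+80,max(0,u-90):u+90]
    cv2.imwrite(f'pics/{n}1c.png',cv2.resize(c,None,fx=3,fy=3,interpolation=2)[:,:,::-1])
E
python3 go.py .5043 -.2523 .188 77
```

```text
t 3.7 p [ 0.5047 -0.2511  0.1903] jaw 77.0 z [ 8.e-04 -3.e-04 -1.e+00] F [ 0.1  -0.18 -0.22] M [ 0.08  0.02 -0.03] op 49.9 q [ 0.51  0.71 -0.21  1.82  0.24  0.63  1.5 ]
d [ 0.002 -0.021  0.038] a [-0.001  0.008  0.004]
```

View pics/side1c.png

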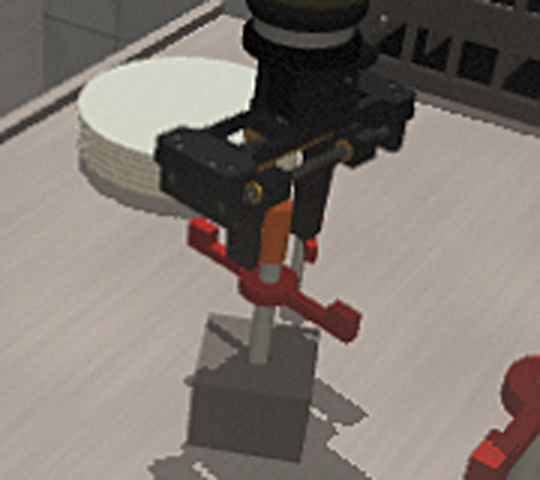

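The handle (crop 277,232) stands between the open fingers, which are clear of the collar. Closing now.

Emit:
servo_tool(
  deltas=[
    {"dx": 0,"dy": -0.02,"dz": 0.01,"ax": 0,"ay": 0,"az": 0,"hand": 32},
    {"dx": 0,"dy": -0.02,"dz": 0.01,"ax": 0,"ay": 0,"az": 0,"hand": 26},
    {"dx": 0,"dy": -0.02,"dz": 0.01,"ax": 0,"ay": 0,"az": 0,"hand": 23},
    {"dx": 0,"dy": -0.02,"dz": 0.01,"ax": 0,"ay": 0,"az": 0,"hand": 20},
    {"dx": 0,"dy": -0.02,"dz": 0.01,"ax": 0,"ay": 0,"az": 0,"hand": 14},
    {"dx": 0,"dy": -0.02,"dz": 0.01,"ax": 0,"ay": 0,"az": 0,"hand": 10},
    {"dx": 0,"dy": -0.02,"dz": 0.01,"ax": 0,"ay": 0,"az": 0,"hand": 10},
    {"dx": 0,"dy": -0.02,"dz": 0.01,"ax": 0,"ay": 0,"az": 0,"hand": 10},
  ],
  newtons=30,
)

```text
clock: 4.7
tool_pos: [0.5042, -0.2522, 0.1893]
eef_rot: [0.113, 0.994, 0.0, 0.0]
contact_force: [0.1, 0.1, 1.4]
opening: 0.203
```

```bash
python3 go.py .5043 -.2523 .36 77
```

```text
t 4.7 p [ 0.5042 -0.2522  0.1893] jaw 77.0 z [ 1.e-04  0.e+00 -1.e+00] F [0.15 0.14 1.37] M [-0.02 -0.01 -0.03] op 17.9 q [ 0.51  0.71 -0.21  1.82  0.24  0.63  1.5 ]
d [-2.000e-03 -2.000e-03 -2.845e+00] a [0.    0.001 0.005]
```

Emit:
servo_tool(
  deltas=[
    {"dx": 0,"dy": 0,"dz": -0.1,"ax": 0,"ay": 0,"az": 0,"hand": 10},
    {"dx": 0,"dy": 0,"dz": -0.25,"ax": 0,"ay": 0,"az": 0,"hand": 10},
    {"dx": 0,"dy": 0,"dz": -0.45,"ax": 0,"ay": 0,"az": 0,"hand": 10},
    {"dx": 0,"dy": 0,"dz": -0.7,"ax": 0,"ay": 0,"az": 0,"hand": 10},
    {"dx": 0,"dy": 0,"dz": -0.95,"ax": 0,"ay": 0,"az": 0,"hand": 10},
    {"dx": 0,"dy": 0,"dz": -1.2,"ax": 0,"ay": 0,"az": 0,"hand": 10},
    {"dx": 0,"dy": 0,"dz": -1.5,"ax": 0,"ay": 0,"az": 0,"hand": 10},
    {"dx": 0,"dy": 0,"dz": -1.8,"ax": 0,"ay": 0,"az": 0,"hand": 10},
    {"dx": 0,"dy": 0,"dz": -2.1,"ax": 0,"ay": 0,"az": 0,"hand": 10},
    {"dx": 0,"dy": 0,"dz": -2.35,"ax": 0,"ay": 0,"az": 0,"hand": 10},
  ],
)

```text
clock: 5.95
tool_pos: [0.5042, -0.2521, 0.3316]
eef_rot: [0.113, 0.994, -0.0, 0.0]
contact_force: [0.2, -1.0, -2.3]
opening: 0.205
```

```bash
python3 go.py .5023 .2467 .33 77;  python3 - <<'E'
from h import *
p,d=snap('side','side2')
E
```

```text
t 5.95 p [ 0.5042 -0.2521  0.3316] jaw 77.0 z [ 6.e-04 -2.e-04 -1.e+00] F [ 0.19 -1.01 -2.25] M [ 0.04  0.01 -0.02] op 18.1 q [ 0.54  0.53 -0.26  1.66  0.16  0.97  1.57]
d [1.896 8.094 0.026] a [-0.     0.006  0.005]
```

View pics/side2.png

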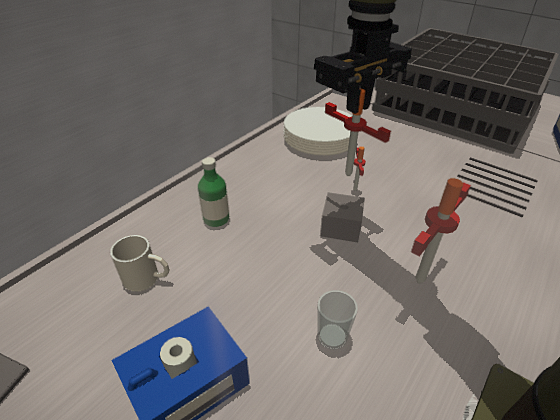

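The lance is clear of the block (foot at px 349,173), upright. Carry it over.

Emit:
servo_tool(
  deltas=[
    {"dx": 0.03,"dy": 0.12,"dz": 0,"ax": 0,"ay": 0,"az": 0,"hand": 10},
    {"dx": 0.08,"dy": 0.36,"dz": 0,"ax": 0,"ay": 0,"az": 0,"hand": 10},
    {"dx": 0.17,"dy": 0.72,"dz": 0,"ax": 0,"ay": 0,"az": 0,"hand": 10},
    {"dx": 0.28,"dy": 1.2,"dz": 0,"ax": 0,"ay": 0,"az": 0,"hand": 10},
    {"dx": 0.4,"dy": 1.7,"dz": 0,"ax": 0,"ay": 0,"az": 0,"hand": 10},
    {"dx": 0.52,"dy": 2.2,"dz": 0,"ax": 0,"ay": 0,"az": 0,"hand": 10},
    {"dx": 0.63,"dy": 2.7,"dz": 0,"ax": 0,"ay": 0,"az": 0,"hand": 10},
    {"dx": 0.75,"dy": 3.2,"dz": 0,"ax": 0,"ay": 0,"az": 0,"hand": 10},
    {"dx": 0.87,"dy": 3.7,"dz": 0,"ax": 0,"ay": 0,"az": 0,"hand": 10},
    {"dx": 0.98,"dy": 4.2,"dz": 0,"ax": 0,"ay": 0,"az": 0,"hand": 10},
  ],
)

```text
clock: 7.25
tool_pos: [0.5025, 0.0089, 0.3297]
eef_rot: [0.112, 0.994, 0.0, -0.001]
contact_force: [0.3, -0.2, -2.2]
opening: 0.206
```

```bash
python3 go.py .5023 .2467 .33 77
```

```text
t 7.25 p [0.5025 0.0089 0.3297] jaw 77.1 z [-1.7e-03  5.0e-04 -1.0e+00] F [ 0.29 -0.24 -2.16] M [ 0.03 -0.01  0.01] op 18.1 q [ 0.08  0.45 -0.28  1.83  0.16  0.88  1.07]
d [ 0.886  3.863 -0.004] a [ 0.001 -0.017  0.02 ]
```

Emit:
servo_tool(
  deltas=[
    {"dx": 0.11,"dy": 0.48,"dz": 0,"ax": 0,"ay": 0,"az": 0,"hand": 10},
    {"dx": 0.22,"dy": 0.96,"dz": 0,"ax": 0,"ay": 0,"az": 0,"hand": 10},
    {"dx": 0.33,"dy": 1.45,"dz": 0,"ax": 0,"ay": 0,"az": 0,"hand": 10},
    {"dx": 0.45,"dy": 1.95,"dz": 0,"ax": 0,"ay": 0,"az": 0,"hand": 10},
    {"dx": 0.56,"dy": 2.45,"dz": 0,"ax": 0,"ay": 0,"az": 0,"hand": 10},
    {"dx": 0.67,"dy": 2.9,"dz": 0,"ax": 0,"ay": 0,"az": 0,"hand": 10},
    {"dx": 0.76,"dy": 3.3,"dz": 0,"ax": 0,"ay": 0,"az": 0,"hand": 10},
    {"dx": 0.83,"dy": 3.6,"dz": 0,"ax": 0,"ay": 0,"az": 0,"hand": 10},
    {"dx": 0.89,"dy": 3.86,"dz": 0,"ax": 0,"ay": 0,"az": 0,"hand": 10},
    {"dx": 0.89,"dy": 3.86,"dz": 0,"ax": 0,"ay": 0,"az": 0,"hand": 10},
  ],
)

```text
clock: 8.5
tool_pos: [0.5029, 0.2457, 0.3301]
eef_rot: [0.112, 0.994, 0.0, -0.0]
contact_force: [-0.8, -0.6, -2.4]
opening: 0.207
```

```bash
python3 - <<'E'
from h import *
snap('top','top3'); p,d=snap('side','side3')
cv2.imwrite('pics/side3c.png',cv2.resize(p[180:420,60:330],None,fx=2.4,fy=2.4,interpolation=2)[:,:,::-1])
E
python3 go.py .5023 .2467 .30 77
```

```text
t 8.6 p [0.5034 0.2434 0.3301] jaw 77.0 z [-3.0e-04 -1.2e-03 -1.0e+00] F [ 0.07  0.43 -2.14] M [-0.06  0.02 -0.04] op 18.3 q [-0.36  0.53 -0.28  1.68  0.17  0.96  0.64]
d [0.031 0.05  0.502] a [-0.011 -0.    -0.003]
```

View pics/side3c.png

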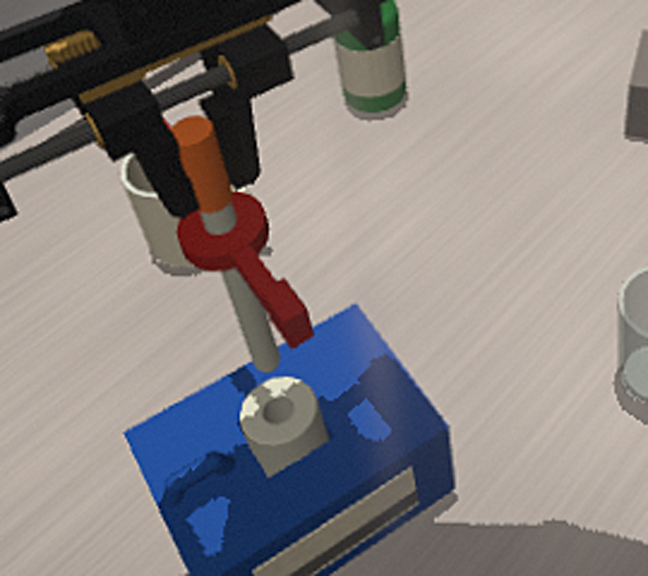

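View pics/top3.png

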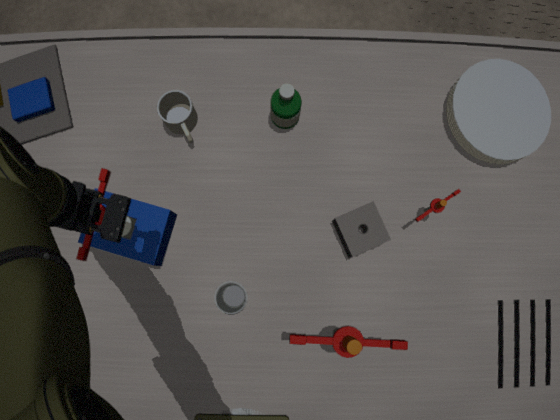

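Run:
```python
from m import *
p,d=load('side3'); X=cloud('side',d)
# rod points: depth
for lo,hi in((.158,.175),(.175,.19),(.19,.205),(.205,.22),(.23,.25)):
    m=(X[...,2]>lo)&(X[...,2]<hi)&(np.hypot(X[...,0]-.503,X[...,1]-.245)<.022)&(p.max(-1).astype(int)-p.min(-1)<50)
    Q=X[m]; print(lo,m.sum(),Q.mean(0).round(4),Q.min(0).round(4),Q.max(0).round(4))
C=np.array(eyes.camera_model('side')['pose'])[:3,3]
print(C)
for z in(.151,.16,.18,.2): print(z,proj('side',[.5034,.2434,z]))
for v in range(320,340,2): print(v,p[v,160:182].mean(-1).astype(int))
```

```text
0.158 79 [0.4983 0.2446 0.1671] [0.495  0.2356 0.1581] [0.5048 0.2498 0.1749]
0.175 75 [0.4986 0.2445 0.1825] [0.4954 0.2362 0.175 ] [0.5055 0.2497 0.1896]
0.19 79 [0.4987 0.2445 0.1974] [0.496  0.2348 0.1903] [0.5049 0.2497 0.2048]
0.205 85 [0.4986 0.245  0.2126] [0.4954 0.2374 0.205 ] [0.5058 0.2497 0.2199]
0.23 75 [0.4996 0.2469 0.239 ] [0.4959 0.2423 0.23  ] [0.5051 0.2496 0.2498]
[0.19829691 0.3888036  0.62602641]
0.151 (np.float64(171.1392692586867), np.float64(333.3639408751409))
0.16 (np.float64(169.93425867262124), np.float64(329.78872162995344))
0.18 (np.float64(167.1620700503968), np.float64(321.5433540635219))
0.2 (np.float64(164.25221948331887), np.float64(312.85786716983404))
320 [185 154  88  96 101 100 100  99  94  90  88  82  73  71 164 181 184 121
  49  38  41  43]
322 [175 167 128  92 102 100 100  99  97  91  92  85  79  71 104 169 186 192
 157  77  41  39]
324 [172 177 166 117  95  99 100 101  96  94  96  88  83  78  66  95 103  96
  93  98  72  46]
326 [172 173 184 155  85  99  99 102  98  96  93  92  84  81  78  70  94  97
  93  97  97  95]
328 [176 173 176 182 156  89 100 101  99  97  97  92  91  83  78  74  79  95
  96  99  95  96]
330 [175 179 179 178 158 104  98 102 101 100  94  94  90  87  81  74  95  99
  96  95  95  97]
332 [159  97  84  91  96  95 100  99 100 100  97  94  95  90  86  88  93  93
  97  96  98  94]
334 [ 49  55  53  64  96  98  95  97  98 101 104  98  93  87  91  94  96  97
  93  94  95  98]
336 [ 58  54  55  56  52  67 100  98  97  97  91  93  90  94  95  90  95  92
  98  97  91  90]
338 [ 57  56  57  57  55  49  66  99  92  88 107 146 193 224 223 222 220 217
 217 215 218 225]
```

Emit:
servo_tool(
  deltas=[
    {"dx": 0.01,"dy": 0.01,"dz": 0.05,"ax": 0,"ay": 0,"az": 0,"hand": 10},
    {"dx": 0.02,"dy": 0.02,"dz": 0.15,"ax": 0,"ay": 0,"az": 0,"hand": 10},
    {"dx": 0.03,"dy": 0.04,"dz": 0.25,"ax": 0,"ay": 0,"az": 0,"hand": 10},
    {"dx": 0.04,"dy": 0.05,"dz": 0.35,"ax": 0,"ay": 0,"az": 0,"hand": 10},
    {"dx": 0.04,"dy": 0.05,"dz": 0.42,"ax": 0,"ay": 0,"az": 0,"hand": 10},
    {"dx": 0.04,"dy": 0.05,"dz": 0.45,"ax": 0,"ay": 0,"az": 0,"hand": 10},
    {"dx": 0.04,"dy": 0.05,"dz": 0.45,"ax": 0,"ay": 0,"az": 0,"hand": 10},
    {"dx": 0.04,"dy": 0.05,"dz": 0.45,"ax": 0,"ay": 0,"az": 0,"hand": 10},
  ],
)

```text
clock: 9.6
tool_pos: [0.5019, 0.2478, 0.3035]
eef_rot: [0.113, 0.994, 0.0, 0.0]
contact_force: [-0.5, -0.6, -2.2]
opening: 0.202
```

```bash
python3 - <<'E'
from h import *
p,d=snap('side','side4')
cv2.imwrite('pics/side4c.png',cv2.resize(p[290:400,110:250],None,fx=5,fy=5,interpolation=2)[:,:,::-1])
X=cloud('side',d)
for lo,hi in((.14,.155),(.155,.17),(.17,.185)):
    m=(X[...,2]>lo)&(X[...,2]<hi)&(np.hypot(X[...,0]-.503,X[...,1]-.245)<.022)&(p.max(-1).astype(int)-p.min(-1)<50)
    Q=X[m]; print(lo,m.sum(),Q.mean(0).round(4)+[.0057,-.0027,0])
E
python3 go.py .5018 .2472 .30 77
```

```text
0.14 68 [0.5026 0.2457 0.1474]
0.155 71 [0.5027 0.2458 0.1627]
0.17 73 [0.503  0.2462 0.1775]
t 9.65 p [0.5019 0.2478 0.3035] jaw 77.0 z [ 5.e-04  3.e-04 -1.e+00] F [-0.84  0.81 -3.12] M [-0.01  0.   -0.06] op 18.2 q [-0.37  0.56 -0.27  1.71  0.19  0.89  0.62]
d [-0.001 -0.011  0.059] a [0.004 0.003 0.004]
```

View pics/side4c.png

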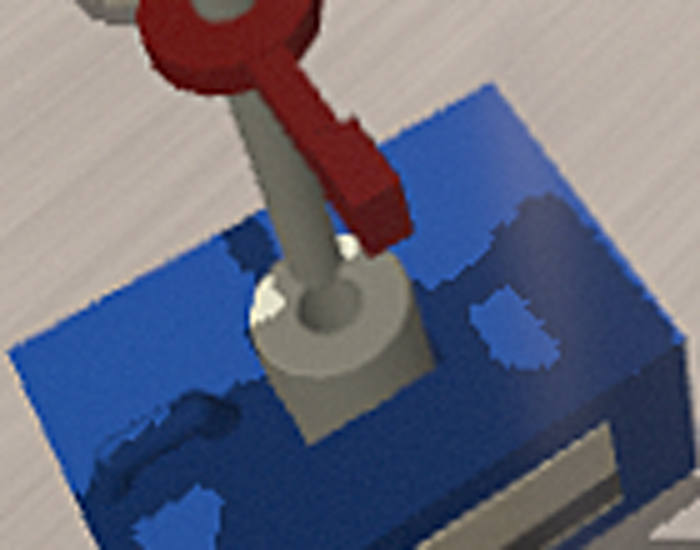

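Foot (crop 318,280) hangs just above the bore mouth (330,300), aligned to within 1 mm in x,y. Lower slowly.

Emit:
servo_tool(
  deltas=[
    {"dx": 0,"dy": 0,"dz": 0.04,"ax": 0,"ay": 0,"az": 0,"hand": 10},
    {"dx": 0,"dy": 0,"dz": 0.08,"ax": 0,"ay": 0,"az": 0,"hand": 10},
    {"dx": 0,"dy": 0,"dz": 0.12,"ax": 0,"ay": 0,"az": 0,"hand": 10},
    {"dx": 0,"dy": 0,"dz": 0.16,"ax": 0,"ay": 0,"az": 0,"hand": 10},
    {"dx": 0,"dy": 0,"dz": 0.2,"ax": 0,"ay": 0,"az": 0,"hand": 10},
    {"dx": 0,"dy": 0,"dz": 0.24,"ax": 0,"ay": 0,"az": 0,"hand": 10},
    {"dx": 0,"dy": 0,"dz": 0.28,"ax": 0,"ay": 0,"az": 0,"hand": 10},
    {"dx": 0,"dy": 0,"dz": 0.32,"ax": 0,"ay": 0,"az": 0,"hand": 10},
    {"dx": 0,"dy": 0,"dz": 0.36,"ax": 0,"ay": 0,"az": 0,"hand": 10},
    {"dx": 0,"dy": 0,"dz": 0.38,"ax": 0,"ay": 0,"az": 0,"hand": 10},
  ],
)

```text
clock: 10.9
tool_pos: [0.5017, 0.2477, 0.2803]
eef_rot: [0.113, 0.994, -0.0, -0.0]
contact_force: [-0.2, 0.4, -2.9]
opening: 0.203
```

```bash
python3 go.py .5018 .2472 .225 77
```

```text
t 10.9 p [0.5017 0.2477 0.2803] jaw 77.0 z [-2.e-04 -0.e+00 -1.e+00] F [-0.16  0.44 -2.94] M [0.01 0.   0.04] op 17.9 q [-0.38  0.59 -0.27  1.74  0.2   0.84  0.61]
d [-0.004 -0.008  0.922] a [-0.001 -0.001  0.005]
```

Emit:
servo_tool(
  deltas=[
    {"dx": 0,"dy": 0,"dz": 0.05,"ax": 0,"ay": 0,"az": 0,"hand": 10},
    {"dx": 0,"dy": 0,"dz": 0.1,"ax": 0,"ay": 0,"az": 0,"hand": 10},
    {"dx": 0,"dy": 0,"dz": 0.15,"ax": 0,"ay": 0,"az": 0,"hand": 10},
    {"dx": 0,"dy": 0,"dz": 0.2,"ax": 0,"ay": 0,"az": 0,"hand": 10},
    {"dx": 0,"dy": 0,"dz": 0.25,"ax": 0,"ay": 0,"az": 0,"hand": 10},
    {"dx": 0,"dy": 0,"dz": 0.3,"ax": 0,"ay": 0,"az": 0,"hand": 10},
    {"dx": 0,"dy": 0,"dz": 0.35,"ax": 0,"ay": 0,"az": 0,"hand": 10},
    {"dx": 0,"dy": 0,"dz": 0.4,"ax": 0,"ay": 0,"az": 0,"hand": 10},
    {"dx": 0,"dy": 0,"dz": 0.45,"ax": 0,"ay": 0,"az": 0,"hand": 10},
    {"dx": 0,"dy": 0,"dz": 0.48,"ax": 0,"ay": 0,"az": 0,"hand": 10},
  ],
)

```text
clock: 12.15
tool_pos: [0.5017, 0.2478, 0.2515]
eef_rot: [0.113, 0.994, -0.0, -0.0]
contact_force: [0.5, -0.1, -2.3]
opening: 0.206
```

```bash
python3 go.py .5018 .2472 .225 77
```

```text
t 12.15 p [0.5017 0.2478 0.2515] jaw 77.0 z [-2.e-04 -0.e+00 -1.e+00] F [ 0.51 -0.1  -2.27] M [-0.01 -0.01  0.05] op 18.1 q [-0.39  0.62 -0.26  1.78  0.21  0.77  0.59]
d [-0.004 -0.008  0.442] a [-0.    -0.002  0.005]
```

Emit:
servo_tool(
  deltas=[
    {"dx": 0,"dy": 0,"dz": 0.05,"ax": 0,"ay": 0,"az": 0,"hand": 10},
    {"dx": 0,"dy": 0,"dz": 0.1,"ax": 0,"ay": 0,"az": 0,"hand": 10},
    {"dx": 0,"dy": 0,"dz": 0.15,"ax": 0,"ay": 0,"az": 0,"hand": 10},
    {"dx": 0,"dy": 0,"dz": 0.2,"ax": 0,"ay": 0,"az": 0,"hand": 10},
    {"dx": 0,"dy": 0,"dz": 0.25,"ax": 0,"ay": 0,"az": 0,"hand": 10},
    {"dx": 0,"dy": 0,"dz": 0.29,"ax": 0,"ay": 0,"az": 0,"hand": 10},
    {"dx": 0,"dy": 0,"dz": 0.33,"ax": 0,"ay": 0,"az": 0,"hand": 10},
    {"dx": 0,"dy": 0,"dz": 0.36,"ax": 0,"ay": 0,"az": 0,"hand": 10},
    {"dx": 0,"dy": 0,"dz": 0.39,"ax": 0,"ay": 0,"az": 0,"hand": 10},
    {"dx": 0,"dy": 0,"dz": 0.41,"ax": 0,"ay": 0,"az": 0,"hand": 10},
  ],
)

```text
clock: 13.4
tool_pos: [0.5017, 0.2478, 0.227]
eef_rot: [0.113, 0.994, 0.0, -0.0]
contact_force: [-0.3, -0.0, -2.5]
opening: 0.207
```

Emit:
servo_tool(
  deltas=[
    {"dx": 0,"dy": 0,"dz": 0.02,"ax": 0,"ay": 0,"az": 0,"hand": 10},
    {"dx": 0,"dy": 0,"dz": 0.04,"ax": 0,"ay": 0,"az": 0,"hand": 10},
    {"dx": 0,"dy": 0,"dz": 0.06,"ax": 0,"ay": 0,"az": 0,"hand": 10},
    {"dx": 0,"dy": 0,"dz": 0.08,"ax": 0,"ay": 0,"az": 0,"hand": 10},
  ],
)

```text
clock: 13.9
tool_pos: [0.5017, 0.2478, 0.2222]
eef_rot: [0.113, 0.994, 0.0, 0.0]
contact_force: [0.1, 0.8, -2.1]
opening: 0.206
```

Emit:
servo_tool(
  deltas=[
    {"dx": 0,"dy": 0,"dz": 0.013,"ax": 0,"ay": 0,"az": 0,"hand": 10},
    {"dx": 0,"dy": 0,"dz": 0.026,"ax": 0,"ay": 0,"az": 0,"hand": 10},
    {"dx": 0,"dy": 0,"dz": 0.04,"ax": 0,"ay": 0,"az": 0,"hand": 10},
  ],
)

```text
clock: 14.28
tool_pos: [0.5018, 0.2478, 0.2199]
eef_rot: [0.113, 0.994, 0.0, 0.0]
contact_force: [-0.7, -0.1, -2.6]
opening: 0.209
```

Emit:
servo_tool(
  deltas=[
    {"dx": 0,"dy": 0,"dz": 0.013,"ax": 0,"ay": 0,"az": 0,"hand": 10},
    {"dx": 0,"dy": 0,"dz": 0.026,"ax": 0,"ay": 0,"az": 0,"hand": 10},
    {"dx": 0,"dy": 0,"dz": 0.04,"ax": 0,"ay": 0,"az": 0,"hand": 10},
  ],
)

```text
clock: 14.65
tool_pos: [0.5017, 0.2478, 0.2175]
eef_rot: [0.113, 0.994, 0.0, 0.0]
contact_force: [-0.1, -0.2, -2.6]
opening: 0.205
```

Emit:
servo_tool(
  deltas=[
    {"dx": 0,"dy": 0,"dz": 0.013,"ax": 0,"ay": 0,"az": 0,"hand": 10},
    {"dx": 0,"dy": 0,"dz": 0.026,"ax": 0,"ay": 0,"az": 0,"hand": 10},
    {"dx": 0,"dy": 0,"dz": 0.04,"ax": 0,"ay": 0,"az": 0,"hand": 10},
  ],
)

```text
clock: 15.02
tool_pos: [0.5018, 0.2478, 0.2151]
eef_rot: [0.113, 0.994, 0.0, 0.0]
contact_force: [-0.1, 0.4, -2.5]
opening: 0.207
```

Emit:
servo_tool(
  deltas=[
    {"dx": 0,"dy": 0,"dz": 0.013,"ax": 0,"ay": 0,"az": 0,"hand": 10},
    {"dx": 0,"dy": 0,"dz": 0.026,"ax": 0,"ay": 0,"az": 0,"hand": 10},
    {"dx": 0,"dy": 0,"dz": 0.04,"ax": 0,"ay": 0,"az": 0,"hand": 10},
  ],
)

```text
clock: 15.4
tool_pos: [0.5018, 0.2478, 0.2127]
eef_rot: [0.113, 0.994, 0.0, 0.0]
contact_force: [0.1, -0.1, -1.9]
opening: 0.209
```

Emit:
servo_tool(
  deltas=[
    {"dx": 0,"dy": 0,"dz": 0.013,"ax": 0,"ay": 0,"az": 0,"hand": 10},
    {"dx": 0,"dy": 0,"dz": 0.026,"ax": 0,"ay": 0,"az": 0,"hand": 10},
    {"dx": 0,"dy": 0,"dz": 0.04,"ax": 0,"ay": 0,"az": 0,"hand": 10},
  ],
)

```text
clock: 15.78
tool_pos: [0.5017, 0.2478, 0.2103]
eef_rot: [0.113, 0.994, 0.0, 0.0]
contact_force: [-0.4, -0.1, -2.0]
opening: 0.204
```

Emit:
servo_tool(
  deltas=[
    {"dx": 0,"dy": 0,"dz": 0.013,"ax": 0,"ay": 0,"az": 0,"hand": 10},
    {"dx": 0,"dy": 0,"dz": 0.026,"ax": 0,"ay": 0,"az": 0,"hand": 10},
    {"dx": 0,"dy": 0,"dz": 0.04,"ax": 0,"ay": 0,"az": 0,"hand": 10},
  ],
)

```text
clock: 16.15
tool_pos: [0.5017, 0.2478, 0.2079]
eef_rot: [0.113, 0.994, 0.0, -0.0]
contact_force: [-0.0, 1.0, -2.2]
opening: 0.205
```

Emit:
servo_tool(
  deltas=[
    {"dx": 0,"dy": 0,"dz": 0.013,"ax": 0,"ay": 0,"az": 0,"hand": 10},
    {"dx": 0,"dy": 0,"dz": 0.026,"ax": 0,"ay": 0,"az": 0,"hand": 10},
    {"dx": 0,"dy": 0,"dz": 0.04,"ax": 0,"ay": 0,"az": 0,"hand": 10},
  ],
)

```text
clock: 16.52
tool_pos: [0.5018, 0.2478, 0.2055]
eef_rot: [0.113, 0.994, 0.0, 0.0]
contact_force: [0.2, -0.1, -1.4]
opening: 0.204
```

Emit:
servo_tool(
  deltas=[
    {"dx": 0,"dy": 0,"dz": 0.013,"ax": 0,"ay": 0,"az": 0,"hand": 10},
    {"dx": 0,"dy": 0,"dz": 0.026,"ax": 0,"ay": 0,"az": 0,"hand": 10},
  ],
)

```text
clock: 16.77
tool_pos: [0.5017, 0.2477, 0.2039]
eef_rot: [0.113, 0.994, 0.0, -0.0]
contact_force: [-0.5, -0.0, -2.1]
opening: 0.205
```

Emit:
servo_tool(
  deltas=[
    {"dx": 0,"dy": 0,"dz": 0.013,"ax": 0,"ay": 0,"az": 0,"hand": 10},
    {"dx": 0,"dy": 0,"dz": 0.026,"ax": 0,"ay": 0,"az": 0,"hand": 10},
    {"dx": 0,"dy": 0,"dz": 0.04,"ax": 0,"ay": 0,"az": 0,"hand": 10},
  ],
)

```text
clock: 17.15
tool_pos: [0.5019, 0.2478, 0.2017]
eef_rot: [0.113, 0.994, 0.0, 0.0]
contact_force: [-0.3, 0.2, -0.2]
opening: 0.205
```

Contact beginning (Fz −2.4 → −0.2). Confirm with a bit more.

Emit:
servo_tool(
  deltas=[
    {"dx": 0,"dy": 0,"dz": 0.01,"ax": 0,"ay": 0,"az": 0,"hand": 10},
    {"dx": 0,"dy": 0,"dz": 0.01,"ax": 0,"ay": 0,"az": 0,"hand": 10},
  ],
)

```text
clock: 17.4
tool_pos: [0.502, 0.2479, 0.2013]
eef_rot: [0.113, 0.994, 0.0, 0.0]
contact_force: [0.6, 0.0, 0.5]
opening: 0.207
```

```bash
python3 go.py
```

```text
t 17.4 p [0.502  0.2479 0.2013] jaw 77.0 z [ 7.e-04  4.e-04 -1.e+00] F [0.63 0.01 0.49] M [-0.07  0.05 -0.02] op 18.2 q [-0.4   0.69 -0.23  1.83  0.25  0.65  0.57]
```

Emit:
servo_tool(
  deltas=[
    {"dx": 0,"dy": 0,"dz": 0.012,"ax": 0,"ay": 0,"az": 0,"hand": 10},
    {"dx": 0,"dy": 0,"dz": 0.012,"ax": 0,"ay": 0,"az": 0,"hand": 10},
  ],
)

```text
clock: 17.65
tool_pos: [0.5021, 0.2479, 0.2006]
eef_rot: [0.113, 0.994, 0.0, 0.0]
contact_force: [-0.4, -0.6, 3.4]
opening: 0.208
```

Pad force ≈ 6 N with ~4 N/mm stiffness: the lance stands on the bottom (foot ≈ 21 mm, well ≈ 88 mm deep). Release gently.

Emit:
servo_tool(
  deltas=[
    {"dx": 0,"dy": 0,"dz": -0.008,"ax": 0,"ay": 0,"az": 0,"hand": 10},
    {"dx": 0,"dy": 0,"dz": -0.008,"ax": 0,"ay": 0,"az": 0,"hand": 19},
    {"dx": 0,"dy": 0,"dz": -0.008,"ax": 0,"ay": 0,"az": 0,"hand": 22},
    {"dx": 0,"dy": 0,"dz": -0.008,"ax": 0,"ay": 0,"az": 0,"hand": 30},
    {"dx": 0,"dy": 0,"dz": -0.008,"ax": 0,"ay": 0,"az": 0,"hand": 40},
    {"dx": 0,"dy": 0,"dz": -0.008,"ax": 0,"ay": 0,"az": 0,"hand": 44},
    {"dx": 0,"dy": 0,"dz": -0.1,"ax": 0,"ay": 0,"az": 0,"hand": 44},
    {"dx": 0,"dy": 0,"dz": -0.4,"ax": 0,"ay": 0,"az": 0,"hand": 44},
    {"dx": 0,"dy": 0,"dz": -0.8,"ax": 0,"ay": 0,"az": 0,"hand": 44},
    {"dx": 0,"dy": 0,"dz": -1.1,"ax": 0,"ay": 0,"az": 0,"hand": 40},
  ],
)

```text
clock: 18.9
tool_pos: [0.5019, 0.2479, 0.2676]
eef_rot: [0.113, 0.994, 0.0, 0.0]
contact_force: [-0.2, 0.5, -0.2]
opening: 0.455
```

```bash
python3 - <<'E'
from h import *
for n in('side','top'):
    p,d=snap(n,n+'5'); X=cloud(n,d)
    hsv=cv2.cvtColor(p,cv2.COLOR_RGB2HSV); h,s,v=[hsv[...,i].astype(int) for i in range(3)]
    near=(np.hypot(X[...,0]-.502,X[...,1]-.247)<.1)&(d>0)
    red=((h<6)|(h>173))&(s>150)&near; org=(h>=7)&(h<20)&(s>150)&near
    for k,m in(('red',red),('org',org)):
        nl,lab,st,c=cv2.connectedComponentsWithStats(m.astype(np.uint8))
        for i in range(1,nl):
            if st[i,4]>12:
                Q=X[lab==i]; print(n,k,c[i].round(),st[i,4],np.median(Q,0).round(4),Q.min(0).round(4),Q.max(0).round(4))
    t=red&(X[...,2]>.158); Q=X[t]
    for sg in(-1,1):
        q=Q[(Q[:,0]-.502)*sg>.04]; 
        if len(q): print(n,'paddle',sg,len(q),q.mean(0).round(4),q.min(0).round(4),q.max(0).round(4))
    if n=='side': cv2.imwrite('pics/side5c.png',cv2.resize(p[220:420,60:300],None,fx=3,fy=3,interpolation=2)[:,:,::-1])
E
python3 go.py .4335 .2632 .25 77.2
```

```text
side red [151. 306.] 196 [0.5597 0.2327 0.1588] [0.5288 0.2217 0.1431] [0.5784 0.2429 0.1653]
side red [181. 350.] 899 [0.4829 0.2556 0.151 ] [0.421  0.2246 0.0924] [0.5223 0.2691 0.1647]
side org [110. 245.] 43 [0.5201 0.2702 0.3382] [0.5157 0.2659 0.3301] [0.5267 0.2734 0.3405]
side org [158. 245.] 13 [0.4804 0.2373 0.3342] [0.476  0.2295 0.3333] [0.483  0.2421 0.3404]
side org [112. 269.] 63 [0.4925 0.2875 0.333 ] [0.4838 0.2723 0.3279] [0.5026 0.2999 0.3408]
side org [105. 286.] 20 [0.4851 0.3026 0.3255] [0.4831 0.3011 0.3175] [0.4918 0.3037 0.3292]
side org [166. 318.] 418 [0.4941 0.2474 0.2026] [0.4902 0.2314 0.1472] [0.5527 0.2544 0.2166]
side paddle -1 151 [0.4317 0.2612 0.1619] [0.421  0.2533 0.1581] [0.4435 0.2686 0.1647]
side paddle 1 102 [0.5664 0.2299 0.1627] [0.5571 0.2217 0.1584] [0.5784 0.2366 0.1653]
top red [123. 192.] 120 [0.5634 0.2297 0.1613] [0.516  0.1725 0.1475] [0.5787 0.2409 0.3527]
top red [106. 252.] 153 [0.4426 0.2575 0.1538] [0.4232 0.1903 0.1422] [0.4744 0.2671 0.3485]
top paddle -1 66 [0.4344 0.2589 0.1673] [0.4232 0.1903 0.1582] [0.4612 0.2671 0.3485]
top paddle 1 70 [0.5681 0.2286 0.175 ] [0.544  0.2219 0.1586] [0.5787 0.2368 0.5798]
t 19.0 p [0.5028 0.2485 0.2684] jaw 77.0 z [ 0.0039  0.0024 -1.    ] F [ 0.32 -0.23  0.15] M [-0.01  0.02 -0.05] op 40.0 q [-0.38  0.6  -0.26  1.76  0.21  0.8   0.6 ]
d [ 1.181 -0.021  0.302] a [ 0.031  0.031 -0.03 ]
```

View pics/side5c.png

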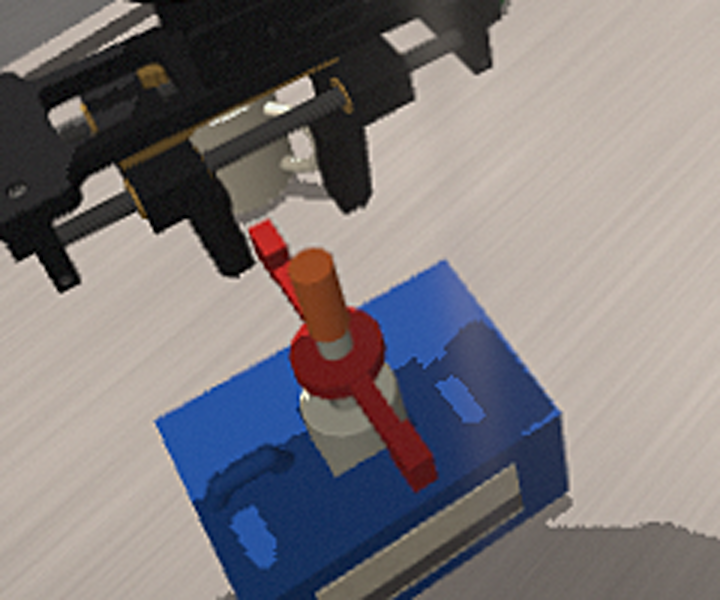

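The lance stands upright in the neck, released; the near wing's paddle is at crop (415,465), roughly (0.433,0.261), top 0.163. I will pinch that one, away from the carrying handle (crop 250,470).

Emit:
servo_tool(
  deltas=[
    {"dx": 0.15,"dy": -0.01,"dz": -0.05,"ax": 0,"ay": 0,"az": 0,"hand": 36},
    {"dx": 0.4,"dy": -0.03,"dz": -0.05,"ax": 0,"ay": 0,"az": 0,"hand": 36},
    {"dx": 0.7,"dy": -0.04,"dz": -0.05,"ax": 0,"ay": 0,"az": 0,"hand": 36},
    {"dx": 0.95,"dy": -0.05,"dz": 0,"ax": 0,"ay": 0,"az": 0,"hand": 36},
    {"dx": 1.12,"dy": -0.05,"dz": 0.1,"ax": 0,"ay": 0,"az": 0,"hand": 36},
    {"dx": 1.18,"dy": -0.05,"dz": 0.3,"ax": 0,"ay": 0,"az": 0,"hand": 36},
    {"dx": 1.18,"dy": -0.05,"dz": 0.6,"ax": 0,"ay": 0,"az": 0,"hand": 36},
    {"dx": 1.18,"dy": -0.05,"dz": 0.8,"ax": 0,"ay": 0,"az": 0,"hand": 36},
    {"dx": 1.18,"dy": -0.05,"dz": 0.9,"ax": 0,"ay": 0,"az": 0,"hand": 36},
    {"dx": 1.18,"dy": -0.05,"dz": 0.9,"ax": 0,"ay": 0,"az": 0,"hand": 36},
  ],
)

```text
clock: 20.25
tool_pos: [0.4321, 0.2606, 0.2118]
eef_rot: [0.113, 0.994, -0.0, -0.0]
contact_force: [0.1, 0.3, 0.1]
opening: 0.407
```

```bash
python3 - <<'E'
from h import *
p,d=snap('side','side6'); cv2.imwrite('pics/side6c.png',cv2.resize(p[220:420,60:300],None,fx=3,fy=3,interpolation=2)[:,:,::-1])
E
python3 go.py .433 .2615 .161 77
```

```text
t 20.3 p [0.4323 0.2608 0.2123] jaw 77.0 z [ 2.e-04  2.e-04 -1.e+00] F [ 0.82 -0.54  0.05] M [0.01 0.03 0.05] op 36.1 q [-0.49  0.62 -0.23  1.98  0.24  0.57  0.46]
d [-0.009  0.014  0.854] a [0.002 0.001 0.002]
```

View pics/side6c.png

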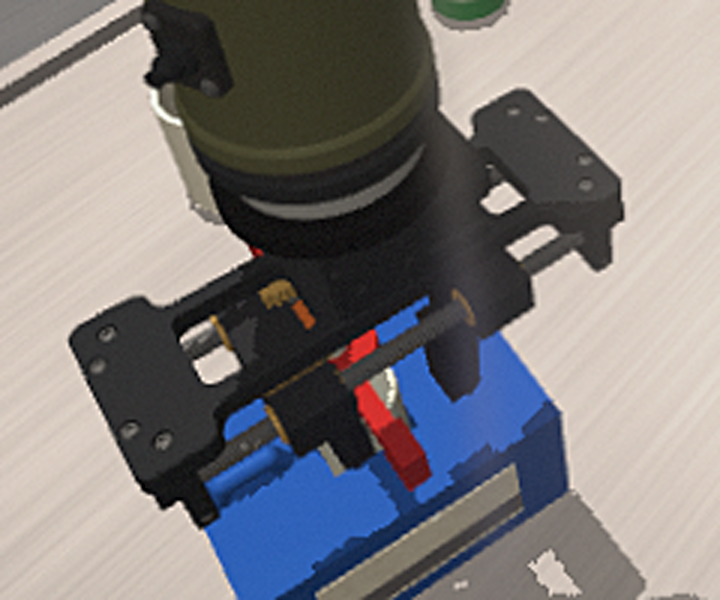

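Run:
```python
from m import *
p,d=load('side6'); X=cloud('side',d)
for (u,v) in [(300,210),(400,150),(340,205),(290,240),(350,190),(330,150),(240,160),(420,300),(100,340),(300,260),(340,250)]:
    print((u,v),X[220+v//3,60+u//3].round(3))
# all points of gripper within 0.05 of line lance axis above .2
m=(X[...,2]>.2)&(np.hypot(X[...,0]-.502,X[...,1]-.247)<.10)&(d>0)
Q=X[m]; rr=np.hypot(Q[:,0]-.4323,Q[:,1]-.2608)
# radial along wing dir
e=np.array([.974,-.225]); a=(Q[:,:2]-[.4323,.2608])@e
for lo in np.arange(.2,.5,.02):
    k=(Q[:,2]>=lo)&(Q[:,2]<lo+.02); 
    if k.sum(): print(lo.round(2),k.sum(),a[k].max().round(3),a[k].min().round(3))
```

```text
(300, 210) [0.412 0.284 0.358]
(400, 150) [0.393 0.258 0.375]
(340, 205) [0.405 0.275 0.358]
(290, 240) [0.411 0.291 0.352]
(350, 190) [0.397 0.275 0.37 ]
(330, 150) [0.399 0.277 0.388]
(240, 160) [0.417 0.294 0.386]
(420, 300) [0.528 0.177 0.085]
(100, 340) [0.475 0.336 0.292]
(300, 260) [0.447 0.272 0.293]
(340, 250) [0.402 0.281 0.344]
0.2 272 0.009 -0.012
0.22 158 0.01 -0.012
0.24 29 0.017 -0.024
0.26 1104 0.027 -0.027
0.28 2497 0.034 -0.025
0.3 537 -0.015 -0.025
0.32 22 -0.005 -0.028
0.34 672 0.013 -0.029
0.36 208 0.006 -0.028
0.38 483 0.013 -0.027
0.4 301 0.002 -0.027
0.42 590 0.004 -0.027
0.44 617 0.003 -0.027
0.46 115 -0.007 -0.027
```

Emit:
servo_tool(
  deltas=[
    {"dx": -0.01,"dy": 0.01,"dz": 0.15,"ax": 0,"ay": 0,"az": 0,"hand": 36},
    {"dx": -0.01,"dy": 0.01,"dz": 0.35,"ax": 0,"ay": 0,"az": 0,"hand": 36},
    {"dx": -0.01,"dy": 0.01,"dz": 0.55,"ax": 0,"ay": 0,"az": 0,"hand": 36},
    {"dx": -0.01,"dy": 0.01,"dz": 0.72,"ax": 0,"ay": 0,"az": 0,"hand": 36},
    {"dx": -0.01,"dy": 0.01,"dz": 0.82,"ax": 0,"ay": 0,"az": 0,"hand": 36},
    {"dx": -0.01,"dy": 0.01,"dz": 0.85,"ax": 0,"ay": 0,"az": 0,"hand": 36},
    {"dx": -0.01,"dy": 0.01,"dz": 0.85,"ax": 0,"ay": 0,"az": 0,"hand": 36},
  ],
)

```text
clock: 21.18
tool_pos: [0.4328, 0.2613, 0.1613]
eef_rot: [0.113, 0.994, 0.0, 0.0]
contact_force: [0.8, 0.2, 0.5]
opening: 0.408
```

```bash
python3 - <<'E'
from h import *
p,d=snap('side','side7'); cv2.imwrite('pics/side7c.png',cv2.resize(p[240:420,60:300],None,fx=3,fy=3,interpolation=2)[:,:,::-1])
E
python3 go.py .433 .2615 .161 77
```

```text
t 21.23 p [0.4329 0.2613 0.1614] jaw 77.0 z [ 4.e-04  4.e-04 -1.e+00] F [ 0.36 -0.08 -0.23] M [-0.01 -0.03  0.02] op 36.2 q [-0.52  0.7  -0.19  2.02  0.28  0.45  0.43]
d [-0.001  0.003  0.007] a [0.004 0.003 0.005]
```

View pics/side7c.png

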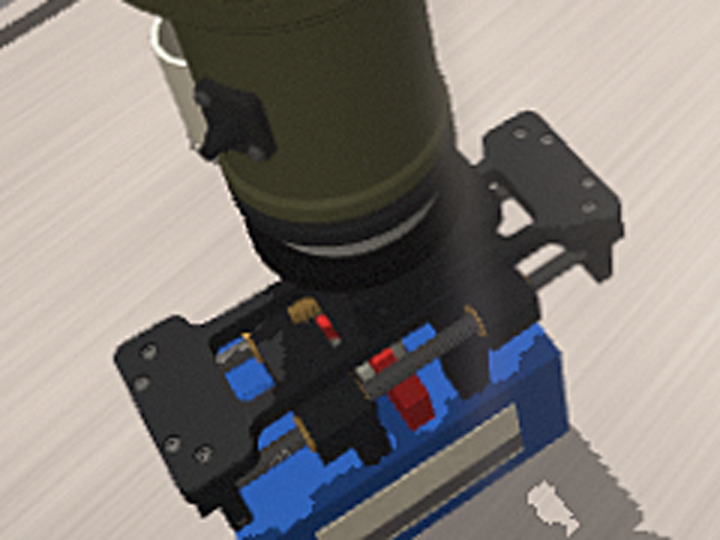

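The paddle (crop 412,405) is centred between the fingers. Pinch it moderately.

Emit:
servo_tool(
  deltas=[
    {"dx": 0,"dy": 0,"dz": 0,"ax": 0,"ay": 0,"az": 0,"hand": 22},
    {"dx": 0,"dy": 0,"dz": 0,"ax": 0,"ay": 0,"az": 0,"hand": 17},
    {"dx": 0,"dy": 0,"dz": 0,"ax": 0,"ay": 0,"az": 0,"hand": 14},
    {"dx": 0,"dy": 0,"dz": 0,"ax": 0,"ay": 0,"az": 0,"hand": 12},
    {"dx": 0,"dy": 0,"dz": 0,"ax": 0,"ay": 0,"az": 0,"hand": 8},
    {"dx": 0,"dy": 0,"dz": 0,"ax": 0,"ay": 0,"az": 0,"hand": 5},
    {"dx": 0,"dy": 0,"dz": 0,"ax": 0,"ay": 0,"az": 0,"hand": 5},
  ],
  newtons=15,
)

```text
clock: 22.1
tool_pos: [0.4329, 0.2614, 0.1613]
eef_rot: [0.113, 0.994, 0.0, 0.0]
contact_force: [-0.5, 0.9, 1.0]
opening: 0.132
```

```bash
python3 go.py
```

```text
t 22.1 p [0.4329 0.2614 0.1613] jaw 77.0 z [ 3.e-04  5.e-04 -1.e+00] F [-0.46  0.94  0.99] M [ 0.26 -0.05  0.05] op 11.6 q [-0.52  0.7  -0.19  2.02  0.28  0.45  0.43]
```

Emit:
servo_tool(
  deltas=[
    {"dx": 0,"dy": 0,"dz": 0.02,"ax": 0,"ay": 0,"az": 0,"hand": 5},
    {"dx": 0,"dy": 0,"dz": 0.05,"ax": 0,"ay": 0,"az": 0,"hand": 5},
    {"dx": 0,"dy": 0,"dz": 0.08,"ax": 0,"ay": 0,"az": 0,"hand": 5},
    {"dx": 0,"dy": 0,"dz": 0.11,"ax": 0,"ay": 0,"az": 0,"hand": 5},
  ],
)

```text
clock: 22.6
tool_pos: [0.4327, 0.2614, 0.1545]
eef_rot: [0.113, 0.994, 0.0, -0.0]
contact_force: [-0.7, 1.6, 2.4]
opening: 0.135
```

```bash
python3 go.py
```

```text
t 22.6 p [0.4327 0.2614 0.1545] jaw 77.0 z [ 0.e+00  4.e-04 -1.e+00] F [-0.67  1.61  2.37] M [0.4  0.16 0.12] op 11.9 q [-0.52  0.72 -0.18  2.02  0.29  0.43  0.42]
```

Sliding with ~2–3 N as expected. Continue.

Emit:
servo_tool(
  deltas=[
    {"dx": 0,"dy": 0,"dz": 0.03,"ax": 0,"ay": 0,"az": 0,"hand": 5},
    {"dx": 0,"dy": 0,"dz": 0.06,"ax": 0,"ay": 0,"az": 0,"hand": 5},
    {"dx": 0,"dy": 0,"dz": 0.09,"ax": 0,"ay": 0,"az": 0,"hand": 5},
    {"dx": 0,"dy": 0,"dz": 0.12,"ax": 0,"ay": 0,"az": 0,"hand": 5},
    {"dx": 0,"dy": 0,"dz": 0.15,"ax": 0,"ay": 0,"az": 0,"hand": 5},
    {"dx": 0,"dy": 0,"dz": 0.18,"ax": 0,"ay": 0,"az": 0,"hand": 5},
    {"dx": 0,"dy": 0,"dz": 0.21,"ax": 0,"ay": 0,"az": 0,"hand": 5},
    {"dx": 0,"dy": 0,"dz": 0.24,"ax": 0,"ay": 0,"az": 0,"hand": 5},
    {"dx": 0,"dy": 0,"dz": 0.26,"ax": 0,"ay": 0,"az": 0,"hand": 5},
  ],
)

```text
clock: 23.72
tool_pos: [0.4328, 0.2613, 0.1389]
eef_rot: [0.113, 0.994, 0.0, 0.0]
contact_force: [-1.7, 2.7, 2.6]
opening: 0.134
```

```bash
python3 go.py;python3 - <<'E'
from h import *
p,d=snap('side','side8'); cv2.imwrite('pics/side8c.png',cv2.resize(p[240:420,60:300],None,fx=3,fy=3,interpolation=2)[:,:,::-1])
E
```

```text
t 23.73 p [0.4328 0.2613 0.1389] jaw 77.0 z [ 1.e-04  2.e-04 -1.e+00] F [-1.72  2.69  2.55] M [0.6  0.2  0.12] op 11.8 q [-0.53  0.74 -0.17  2.03  0.3   0.39  0.41]
```

View pics/side8c.png

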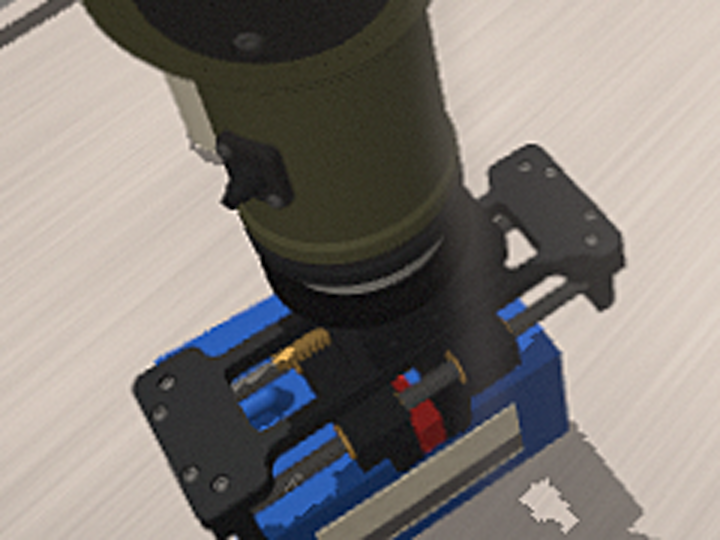

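Emit:
servo_tool(
  deltas=[
    {"dx": 0.004,"dy": 0.004,"dz": 0.015,"ax": 0,"ay": 0,"az": 0,"hand": 5},
    {"dx": 0.008,"dy": 0.008,"dz": 0.03,"ax": 0,"ay": 0,"az": 0,"hand": 5},
    {"dx": 0.008,"dy": 0.008,"dz": 0.045,"ax": 0,"ay": 0,"az": 0,"hand": 5},
    {"dx": 0.008,"dy": 0.008,"dz": 0.06,"ax": 0,"ay": 0,"az": 0,"hand": 5},
  ],
)

```text
clock: 24.28
tool_pos: [0.4326, 0.2617, 0.1354]
eef_rot: [0.113, 0.994, 0.0, 0.0]
contact_force: [-0.3, 0.8, 2.3]
opening: 0.135
```

```bash
python3 go.py
```

```text
t 24.27 p [0.4326 0.2617 0.1354] jaw 77.0 z [ 2.e-04 -0.e+00 -1.e+00] F [-0.34  0.78  2.26] M [ 0.38 -0.05  0.1 ] op 11.9 q [-0.54  0.75 -0.16  2.03  0.3   0.38  0.41]
```

Side forces dropped. Small steps now.

Emit:
servo_tool(
  deltas=[
    {"dx": 0,"dy": 0.002,"dz": 0.013,"ax": 0,"ay": 0,"az": 0,"hand": 5},
    {"dx": 0,"dy": 0.003,"dz": 0.026,"ax": 0,"ay": 0,"az": 0,"hand": 5},
  ],
)

```text
clock: 24.52
tool_pos: [0.4325, 0.2619, 0.1338]
eef_rot: [0.113, 0.994, -0.0, 0.0]
contact_force: [0.6, 1.3, 2.3]
opening: 0.135
```

Emit:
servo_tool(
  deltas=[
    {"dx": 0,"dy": 0.0,"dz": 0.012,"ax": 0,"ay": 0,"az": 0,"hand": 5},
    {"dx": 0,"dy": 0.0,"dz": 0.024,"ax": 0,"ay": 0,"az": 0,"hand": 5},
  ],
)

```text
clock: 24.78
tool_pos: [0.4325, 0.2619, 0.1324]
eef_rot: [0.113, 0.994, -0.0, 0.0]
contact_force: [0.1, 1.1, 2.3]
opening: 0.138
```

Emit:
servo_tool(
  deltas=[
    {"dx": 0,"dy": 0.0,"dz": 0.01,"ax": 0,"ay": 0,"az": 0,"hand": 5},
    {"dx": 0,"dy": 0.0,"dz": 0.02,"ax": 0,"ay": 0,"az": 0,"hand": 5},
  ],
)

```text
clock: 25.02
tool_pos: [0.4325, 0.262, 0.1315]
eef_rot: [0.113, 0.994, 0.0, 0.0]
contact_force: [-1.6, 1.4, 7.5]
opening: 0.135
```

Emit:
servo_tool(
  deltas=[
    {"dx": 0,"dy": 0.0,"dz": 0.006,"ax": 0,"ay": 0,"az": 0,"hand": 5},
    {"dx": 0,"dy": 0.0,"dz": 0.006,"ax": 0,"ay": 0,"az": 0,"hand": 5},
  ],
)

```text
clock: 25.28
tool_pos: [0.4324, 0.262, 0.1312]
eef_rot: [0.113, 0.994, 0.0, 0.0]
contact_force: [-1.1, 0.7, 6.0]
opening: 0.138
```

```bash
python3 go.py
```

```text
t 25.27 p [0.4324 0.262  0.1312] jaw 77.0 z [ 3.e-04  2.e-04 -1.e+00] F [-1.14  0.73  6.  ] M [0.23 0.03 0.14] op 12.2 q [-0.54  0.76 -0.16  2.03  0.3   0.37  0.41]
```

Emit:
servo_tool(
  deltas=[
    {"dx": 0,"dy": 0,"dz": 0,"ax": 0,"ay": 0,"az": 0,"hand": 14},
    {"dx": 0,"dy": 0,"dz": 0,"ax": 0,"ay": 0,"az": 0,"hand": 20},
    {"dx": 0,"dy": 0,"dz": 0,"ax": 0,"ay": 0,"az": 0,"hand": 30},
    {"dx": 0,"dy": 0,"dz": 0,"ax": 0,"ay": 0,"az": 0,"hand": 36},
    {"dx": 0,"dy": 0,"dz": -0.1,"ax": 0,"ay": 0,"az": 0,"hand": 36},
    {"dx": 0,"dy": 0,"dz": -0.4,"ax": 0,"ay": 0,"az": 0,"hand": 36},
    {"dx": 0,"dy": 0,"dz": -0.9,"ax": 0,"ay": 0,"az": 0,"hand": 36},
    {"dx": 0,"dy": 0,"dz": -1.5,"ax": 0,"ay": 0,"az": 0,"hand": 36},
    {"dx": 0,"dy": 0,"dz": -2.1,"ax": 0,"ay": 0,"az": 0,"hand": 36},
    {"dx": 0,"dy": 0,"dz": -2.6,"ax": 0,"ay": 0,"az": 0,"hand": 36},
  ],
)

```text
clock: 26.52
tool_pos: [0.4324, 0.2619, 0.2887]
eef_rot: [0.113, 0.994, 0.0, 0.0]
contact_force: [0.4, -0.3, 0.0]
opening: 0.409
```

Emit:
servo_tool(
  deltas=[
    {"dx": 0,"dy": -0.4,"dz": -0.3,"ax": 0,"ay": 0,"az": 0,"hand": 36},
    {"dx": 0,"dy": -1.0,"dz": -0.5,"ax": 0,"ay": 0,"az": 0,"hand": 36},
    {"dx": 0,"dy": -1.6,"dz": -0.5,"ax": 0,"ay": 0,"az": 0,"hand": 36},
    {"dx": 0,"dy": -2.3,"dz": -0.5,"ax": 0,"ay": 0,"az": 0,"hand": 36},
    {"dx": 0,"dy": -3.0,"dz": -0.5,"ax": 0,"ay": 0,"az": 0,"hand": 36},
    {"dx": 0,"dy": -3.6,"dz": -0.5,"ax": 0,"ay": 0,"az": 0,"hand": 36},
    {"dx": 0,"dy": -4.0,"dz": -0.5,"ax": 0,"ay": 0,"az": 0,"hand": 36},
    {"dx": 0,"dy": -4.0,"dz": -0.5,"ax": 0,"ay": 0,"az": 0,"hand": 36},
  ],
)

```text
clock: 27.52
tool_pos: [0.378, 0.0266, 0.3171]
eef_rot: [0.115, 0.993, -0.0, -0.0]
contact_force: [0.0, 0.7, 0.7]
opening: 0.408
```

```bash
python3 - <<'E'
from h import *
for n in('side','top'):
    p,d=snap(n,n+'9'); X=cloud(n,d)
    hsv=cv2.cvtColor(p,cv2.COLOR_RGB2HSV); h,s,v=[hsv[...,i].astype(int) for i in range(3)]
    near=(np.hypot(X[...,0]-.502,X[...,1]-.247)<.1)&(d>0)&(X[...,2]<.24)
    red=((h<6)|(h>173))&(s>150)&near
    Q=X[red]; e=np.array([.974,-.225]); f=np.array([.225,.974]); a=(Q[:,:2]-[.502,.247])@e; b=(Q[:,:2]-[.502,.247])@f
    for nm,k in {'disc top':(np.abs(a)<.024)&(Q[:,2]>.117)&(Q[:,2]<.13),'wing-':(a<-.06)&(Q[:,2]>.127),'wing+':(a>.06)&(Q[:,2]>.127)}.items():
        if k.sum()>5:
            print(n,nm,k.sum(),'med',np.median(Q[k],0).round(4))
    k=(np.abs(a)<.024)&(Q[:,2]>.117)&(Q[:,2]<.13)
    if k.sum()>30: print('plane',np.linalg.lstsq(np.c_[a[k],b[k],np.ones(k.sum())],Q[k][:,2],rcond=None)[0].round(4))
    T=X[(X[...,2]>.205)&(X[...,2]<.22)&near&(h>=7)&(h<20)&(s>150)]; print(n,'handle top',T.mean(0).round(4),len(T))
    if n=='side': cv2.imwrite('pics/side9c.png',cv2.resize(p[220:420,60:300],None,fx=3,fy=3,interpolation=2)[:,:,::-1])
E
python3 go.py
```

```text
side disc top 485 med [0.4943 0.2513 0.1229]
side wing- 149 med [0.4305 0.2624 0.132 ]
side wing+ 69 med [0.5697 0.2323 0.1361]
plane [4.06e-02 1.00e-04 1.23e-01]
side handle top [0.4959 0.2483 0.213 ] 193
top disc top 245 med [0.4989 0.2416 0.123 ]
top wing- 65 med [0.4339 0.2611 0.1321]
top wing+ 59 med [0.5683 0.2299 0.1358]
plane [ 0.0247 -0.0222  0.1229]
top handle top [0.4983 0.2461 0.2137] 92
t 27.62 p [0.3789 0.0288 0.3172] jaw 77.0 z [ 1.1e-03  7.0e-04 -1.0e+00] F [-0.2   0.17 -0.22] M [ 0.05 -0.   -0.02] op 36.2 q [ 0.03  0.3  -0.3   2.16  0.13  0.69  0.98]
```

View pics/side9c.png

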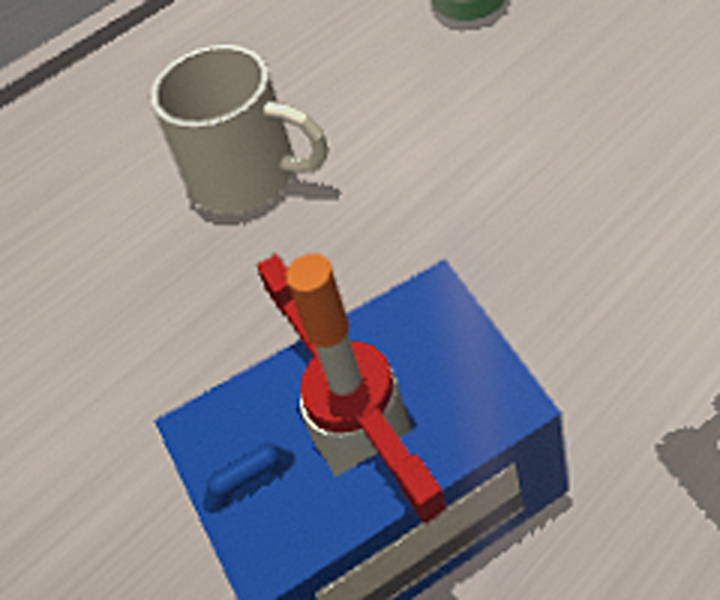

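View pics/top9.png

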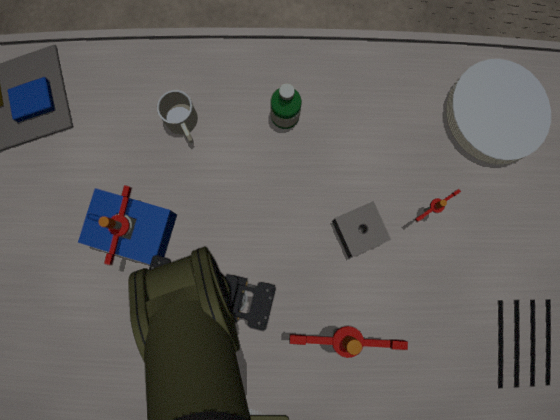

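The collar sits on the near side of the rim but is tilted about 1.6° (paddle tops 132 vs 136 mm), with the lance leaning in the bore clearance. I will pinch the near wing again and turn it level.

```bash
python3 go.py .4322 .2619 .29 77
```

```text
t 27.62 p [0.3789 0.0288 0.3172] jaw 77.0 z [ 1.1e-03  7.0e-04 -1.0e+00] F [-0.2   0.17 -0.22] M [ 0.05 -0.   -0.02] op 36.2 q [ 0.03  0.3  -0.3   2.16  0.13  0.69  0.98]
d [0.007 3.985 0.457] a [0.009 0.009 0.007]
```

Emit:
servo_tool(
  deltas=[
    {"dx": 0,"dy": 0.4,"dz": 0,"ax": 0,"ay": 0,"az": 0,"hand": 36},
    {"dx": 0,"dy": 1.0,"dz": 0,"ax": 0,"ay": 0,"az": 0,"hand": 36},
    {"dx": 0,"dy": 1.7,"dz": 0,"ax": 0,"ay": 0,"az": 0,"hand": 36},
    {"dx": 0,"dy": 2.4,"dz": 0,"ax": 0,"ay": 0,"az": 0,"hand": 36},
    {"dx": 0,"dy": 3.1,"dz": 0,"ax": 0,"ay": 0,"az": 0,"hand": 36},
    {"dx": 0,"dy": 3.6,"dz": 0.1,"ax": 0,"ay": 0,"az": 0,"hand": 36},
    {"dx": 0.005,"dy": 3.9,"dz": 0.3,"ax": 0,"ay": 0,"az": 0,"hand": 36},
    {"dx": 0.007,"dy": 3.98,"dz": 0.6,"ax": 0,"ay": 0,"az": 0,"hand": 36},
    {"dx": 0.007,"dy": 3.98,"dz": 1.0,"ax": 0,"ay": 0,"az": 0,"hand": 36},
    {"dx": 0.007,"dy": 3.98,"dz": 1.2,"ax": 0,"ay": 0,"az": 0,"hand": 36},
  ],
)

```text
clock: 28.88
tool_pos: [0.4309, 0.2605, 0.2433]
eef_rot: [0.113, 0.994, -0.001, -0.001]
contact_force: [0.2, 0.1, 0.4]
opening: 0.41
```

```bash
python3 go.py .4322 .2620 .1315 77
```

```text
t 28.88 p [0.4309 0.2605 0.2433] jaw 77.1 z [-0.0022 -0.0016 -1.    ] F [0.19 0.12 0.38] M [ 0.06  0.02 -0.03] op 36.2 q [-0.47  0.57 -0.26  1.94  0.23  0.66  0.47]
d [-0.019  0.032  1.864] a [-0.02  -0.017  0.009]
```

Emit:
servo_tool(
  deltas=[
    {"dx": 0,"dy": 0.0,"dz": 0.2,"ax": 0,"ay": 0,"az": 0,"hand": 36},
    {"dx": 0,"dy": 0.0,"dz": 0.5,"ax": 0,"ay": 0,"az": 0,"hand": 36},
    {"dx": 0,"dy": 0.0,"dz": 0.85,"ax": 0,"ay": 0,"az": 0,"hand": 36},
    {"dx": 0,"dy": 0.0,"dz": 1.2,"ax": 0,"ay": 0,"az": 0,"hand": 36},
    {"dx": 0,"dy": 0.0,"dz": 1.5,"ax": 0,"ay": 0,"az": 0,"hand": 36},
    {"dx": 0,"dy": 0.0,"dz": 1.7,"ax": 0,"ay": 0,"az": 0,"hand": 36},
    {"dx": 0,"dy": 0.0,"dz": 1.8,"ax": 0,"ay": 0,"az": 0,"hand": 36},
    {"dx": 0,"dy": 0.0,"dz": 1.83,"ax": 0,"ay": 0,"az": 0,"hand": 36},
    {"dx": 0,"dy": 0.0,"dz": 1.83,"ax": 0,"ay": 0,"az": 0,"hand": 36},
  ],
)

```text
clock: 30.0
tool_pos: [0.432, 0.261, 0.1354]
eef_rot: [0.113, 0.994, 0.0, 0.0]
contact_force: [1.5, 0.6, 0.7]
opening: 0.412
```

```bash
python3 go.py .4322 .2620 .1315 77
```

```text
t 30.0 p [0.432  0.261  0.1354] jaw 77.0 z [ 6.e-04  5.e-04 -1.e+00] F [1.53 0.62 0.69] M [ 0.02 -0.03  0.02] op 36.3 q [-0.53  0.75 -0.17  2.04  0.32  0.38  0.39]
d [0.001 0.017 0.065] a [0.006 0.005 0.004]
```

Emit:
servo_tool(
  deltas=[
    {"dx": 0,"dy": 0.017,"dz": 0.03,"ax": 0,"ay": 0,"az": 0,"hand": 24},
    {"dx": 0,"dy": 0.017,"dz": 0.05,"ax": 0,"ay": 0,"az": 0,"hand": 18},
    {"dx": 0,"dy": 0.017,"dz": 0.05,"ax": 0,"ay": 0,"az": 0,"hand": 14},
    {"dx": 0,"dy": 0.017,"dz": 0.05,"ax": 0,"ay": 0,"az": 0,"hand": 12},
    {"dx": 0,"dy": 0.017,"dz": 0.05,"ax": 0,"ay": 0,"az": 0,"hand": 8},
    {"dx": 0,"dy": 0.017,"dz": 0.05,"ax": 0,"ay": 0,"az": 0,"hand": 4},
    {"dx": 0,"dy": 0.017,"dz": 0.05,"ax": 0,"ay": 0,"az": 0,"hand": 4},
  ],
  newtons=30,
)

```text
clock: 30.88
tool_pos: [0.4322, 0.2622, 0.1322]
eef_rot: [0.113, 0.994, 0.0, 0.0]
contact_force: [0.3, 1.0, 0.0]
opening: 0.132
```

```bash
python3 go.py
```

```text
t 30.88 p [0.4322 0.2622 0.1322] jaw 77.0 z [ 4.e-04  7.e-04 -1.e+00] F [0.28 0.98 0.02] M [ 0.3  -0.11  0.07] op 11.6 q [-0.53  0.76 -0.17  2.03  0.32  0.38  0.39]
```

Emit:
servo_tool(
  deltas=[
    {"dx": 0,"dy": 0,"dz": -0.005,"ax": 0,"ay": 0.06,"az": 0,"hand": 4},
    {"dx": 0,"dy": 0,"dz": -0.01,"ax": 0,"ay": 0.12,"az": 0,"hand": 4},
    {"dx": 0,"dy": 0,"dz": -0.014,"ax": 0,"ay": 0.18,"az": 0,"hand": 4},
    {"dx": 0,"dy": 0,"dz": -0.018,"ax": 0,"ay": 0.24,"az": 0,"hand": 4},
    {"dx": 0,"dy": 0,"dz": -0.022,"ax": 0,"ay": 0.28,"az": 0,"hand": 4},
    {"dx": 0,"dy": 0,"dz": -0.022,"ax": 0,"ay": 0.28,"az": 0,"hand": 4},
  ],
)

```text
clock: 31.62
tool_pos: [0.4328, 0.2619, 0.1335]
eef_rot: [0.113, 0.993, 0.002, -0.014]
contact_force: [4.5, 0.3, 0.3]
opening: 0.135
```

```bash
python3 go.py
```

```text
t 31.62 p [0.4328 0.2619 0.1335] jaw 77.0 z [-0.0274  0.0072 -0.9996] F [4.54 0.26 0.34] M [ 0.09 -1.04  0.08] op 11.9 q [-0.5   0.76 -0.21  2.01  0.3   0.41  0.42]
```

Emit:
servo_tool(
  deltas=[
    {"dx": -0.008,"dy": 0,"dz": 0,"ax": 0,"ay": 0,"az": 0,"hand": 4},
    {"dx": -0.016,"dy": 0,"dz": 0,"ax": 0,"ay": 0,"az": 0,"hand": 4},
    {"dx": -0.016,"dy": 0,"dz": 0,"ax": 0,"ay": 0,"az": 0,"hand": 4},
  ],
)

```text
clock: 32.0
tool_pos: [0.4328, 0.2618, 0.1335]
eef_rot: [0.113, 0.994, 0.002, -0.015]
contact_force: [2.4, 1.1, 0.5]
opening: 0.133
```

```bash
python3 go.py
```

```text
t 32.0 p [0.4328 0.2618 0.1335] jaw 77.0 z [-0.0286  0.0068 -0.9996] F [2.39 1.09 0.46] M [ 0.14 -0.78  0.08] op 11.7 q [-0.49  0.76 -0.21  2.01  0.3   0.42  0.42]
```

Emit:
servo_tool(
  deltas=[
    {"dx": -0.01,"dy": 0,"dz": 0,"ax": 0,"ay": 0,"az": 0,"hand": 4},
    {"dx": -0.018,"dy": 0,"dz": 0,"ax": 0,"ay": 0,"az": 0,"hand": 4},
    {"dx": -0.018,"dy": 0,"dz": 0,"ax": 0,"ay": 0,"az": 0,"hand": 4},
  ],
)

```text
clock: 32.38
tool_pos: [0.4333, 0.2615, 0.1333]
eef_rot: [0.113, 0.994, 0.002, -0.015]
contact_force: [-0.1, 0.8, 1.8]
opening: 0.134
```

```bash
python3 go.py;python3 - <<'E'
from h import *
p,d=snap('side','side10'); cv2.imwrite('pics/side10c.png',cv2.resize(p[240:420,60:300],None,fx=3,fy=3,interpolation=2)[:,:,::-1])
E
```

```text
t 32.38 p [0.4333 0.2615 0.1333] jaw 77.1 z [-0.0298  0.0064 -0.9995] F [-0.1   0.79  1.79] M [ 0.3  -0.19  0.05] op 11.8 q [-0.49  0.76 -0.21  2.01  0.3   0.42  0.42]
```

View pics/side10c.png

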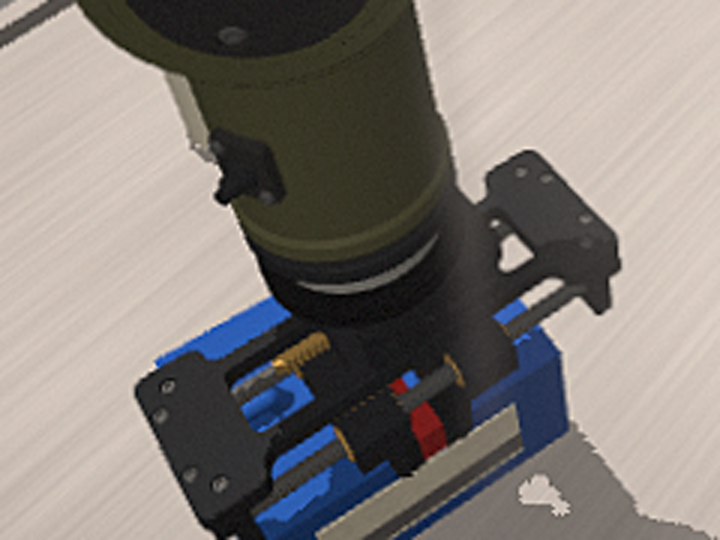

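Emit:
servo_tool(
  deltas=[
    {"dx": 0,"dy": 0,"dz": 0.008,"ax": 0,"ay": 0,"az": 0,"hand": 4},
    {"dx": 0,"dy": 0,"dz": 0.008,"ax": 0,"ay": 0,"az": 0,"hand": 4},
  ],
)

```text
clock: 32.67
tool_pos: [0.4334, 0.2615, 0.133]
eef_rot: [0.113, 0.994, 0.002, -0.015]
contact_force: [-1.6, 1.1, 4.8]
opening: 0.131
```

```bash
python3 go.py
```

```text
t 32.67 p [0.4334 0.2615 0.133 ] jaw 77.1 z [-0.0293  0.0065 -0.9995] F [-1.6   1.05  4.83] M [0.31 0.07 0.05] op 11.6 q [-0.49  0.76 -0.21  2.01  0.3   0.42  0.42]
```

Emit:
servo_tool(
  deltas=[
    {"dx": 0,"dy": 0,"dz": 0.006,"ax": 0,"ay": 0,"az": 0,"hand": 4},
    {"dx": 0,"dy": 0,"dz": 0.006,"ax": 0,"ay": 0,"az": 0,"hand": 4},
  ],
)

```text
clock: 32.92
tool_pos: [0.4334, 0.2615, 0.1328]
eef_rot: [0.113, 0.994, 0.002, -0.015]
contact_force: [-2.0, 0.9, 7.2]
opening: 0.136
```

```bash
python3 go.py
```

```text
t 32.92 p [0.4334 0.2615 0.1328] jaw 77.1 z [-0.0292  0.0065 -0.9996] F [-2.05  0.92  7.19] M [0.27 0.18 0.04] op 12.0 q [-0.49  0.76 -0.21  2.01  0.3   0.42  0.42]
```

Emit:
servo_tool(
  deltas=[
    {"dx": 0,"dy": 0,"dz": -0.01,"ax": 0,"ay": 0,"az": 0,"hand": 4},
    {"dx": 0,"dy": 0,"dz": -0.01,"ax": 0,"ay": 0,"az": 0,"hand": 12},
    {"dx": 0,"dy": 0,"dz": -0.01,"ax": 0,"ay": 0,"az": 0,"hand": 16},
    {"dx": 0,"dy": 0,"dz": -0.01,"ax": 0,"ay": 0,"az": 0,"hand": 26},
    {"dx": 0,"dy": 0,"dz": -0.01,"ax": 0,"ay": 0,"az": 0,"hand": 36},
    {"dx": 0.01,"dy": 0,"dz": -0.2,"ax": 0,"ay": 0,"az": 0,"hand": 36},
    {"dx": 0.03,"dy": 0,"dz": -0.7,"ax": 0,"ay": 0,"az": 0,"hand": 36},
    {"dx": 0.05,"dy": 0,"dz": -1.4,"ax": 0,"ay": 0,"az": 0,"hand": 36},
    {"dx": 0.07,"dy": 0,"dz": -2.1,"ax": 0,"ay": 0,"az": 0,"hand": 36},
    {"dx": 0.09,"dy": 0,"dz": -2.8,"ax": 0,"ay": 0,"az": 0,"hand": 36},
  ],
)

```text
clock: 34.17
tool_pos: [0.4332, 0.2613, 0.3028]
eef_rot: [0.113, 0.993, 0.002, -0.014]
contact_force: [-0.1, 0.4, 0.2]
opening: 0.41
```

Emit:
servo_tool(
  deltas=[
    {"dx": 0,"dy": -0.4,"dz": -0.2,"ax": 0,"ay": 0,"az": 0,"hand": 36},
    {"dx": 0,"dy": -1.0,"dz": -0.3,"ax": 0,"ay": 0,"az": 0,"hand": 36},
    {"dx": 0,"dy": -1.6,"dz": -0.3,"ax": 0,"ay": 0,"az": 0,"hand": 36},
    {"dx": 0,"dy": -2.3,"dz": -0.3,"ax": 0,"ay": 0,"az": 0,"hand": 36},
    {"dx": 0,"dy": -3.0,"dz": -0.3,"ax": 0,"ay": 0,"az": 0,"hand": 36},
    {"dx": 0,"dy": -3.6,"dz": -0.3,"ax": 0,"ay": 0,"az": 0,"hand": 36},
    {"dx": 0,"dy": -4.0,"dz": -0.3,"ax": 0,"ay": 0,"az": 0,"hand": 36},
    {"dx": 0,"dy": -4.0,"dz": -0.3,"ax": 0,"ay": 0,"az": 0,"hand": 36},
  ],
)

```text
clock: 35.17
tool_pos: [0.3795, 0.026, 0.3191]
eef_rot: [0.115, 0.993, 0.001, -0.014]
contact_force: [0.4, 0.1, 0.3]
opening: 0.411
```

```bash
cat > chk.py <<'E'
from h import *
import sys
t=sys.argv[1]
for n in('side','top'):
    p,d=snap(n,n+t); X=cloud(n,d)
    hsv=cv2.cvtColor(p,cv2.COLOR_RGB2HSV); h,s,v=[hsv[...,i].astype(int) for i in range(3)]
    near=(np.hypot(X[...,0]-.502,X[...,1]-.247)<.1)&(d>0)&(X[...,2]<.24)
    red=((h<6)|(h>173))&(s>150)&near
    Q=X[red]; e=np.array([.974,-.225]); f=np.array([.225,.974]); a=(Q[:,:2]-[.502,.247])@e; b=(Q[:,:2]-[.502,.247])@f
    for nm,k in {'disc top':(np.abs(a)<.024)&(Q[:,2]>.117)&(Q[:,2]<.13),'wing-':(a<-.06)&(Q[:,2]>.127),'wing+':(a>.06)&(Q[:,2]>.127)}.items():
        if k.sum()>5: print(n,nm,k.sum(),'med',np.median(Q[k],0).round(4))
    T=X[(X[...,2]>.205)&(X[...,2]<.22)&near&(h>=7)&(h<20)&(s>150)]; print(n,'handle top',T.mean(0).round(4),len(T))
    if n=='side': cv2.imwrite(f'pics/side{t}c.png',cv2.resize(p[220:420,60:300],None,fx=3,fy=3,interpolation=2)[:,:,::-1])
E
python3 chk.py 11; python3 go.py
```

```text
side disc top 483 med [0.4954 0.253  0.1226]
side wing- 152 med [0.4316 0.264  0.1332]
side wing+ 59 med [0.5731 0.2346 0.1342]
side handle top [0.4993 0.2515 0.2128] 200
top disc top 243 med [0.4995 0.2433 0.123 ]
top wing- 64 med [0.4339 0.2625 0.1333]
top wing+ 62 med [0.57   0.2322 0.1345]
top handle top [0.5019 0.249  0.2135] 90
t 35.27 p [0.3805 0.0282 0.3191] jaw 77.0 z [-0.0273  0.0073 -0.9996] F [-0.11  0.76 -0.02] M [-0.01 -0.01 -0.03] op 35.6 q [ 0.07  0.31 -0.34  2.14  0.13  0.74  0.99]
```

View pics/side11c.png

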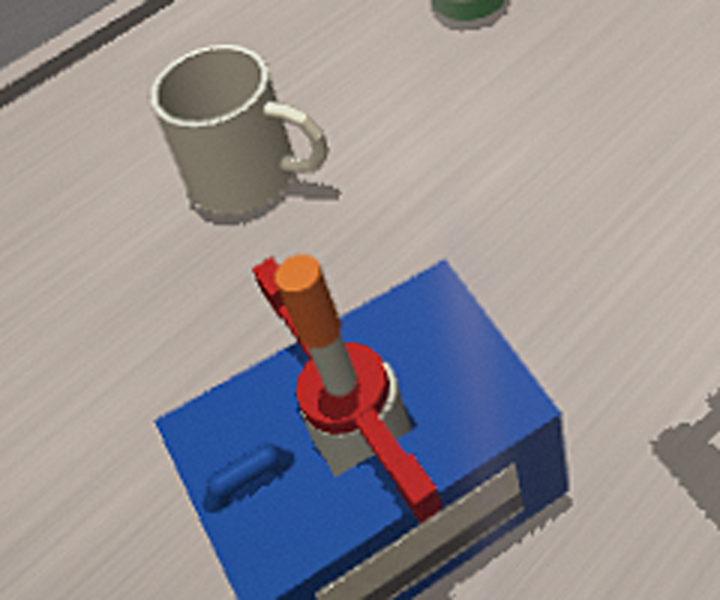

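Run:
```python
from m import *
for n,t in(('side','9'),('side','11'),('top','9'),('top','11')):
    p,d=load(n+t); X=cloud(n,d)
    hsv=cv2.cvtColor(p,cv2.COLOR_RGB2HSV); h,s,v=[hsv[...,i].astype(int) for i in range(3)]
    red=((h<6)|(h>173))&(s>150)
    e=np.array([.974,-.225]); f=np.array([.225,.974])
    A=(X[...,:2]-[.502,.247])@e; B=(X[...,:2]-[.502,.247])@f
    k=red&(np.hypot(A,B)<.020)&(X[...,2]>.119)&(X[...,2]<.127)
    for _ in range(3):
        M=np.c_[A[k],B[k],np.ones(k.sum())]; c=np.linalg.lstsq(M,X[k][:,2],rcond=None)[0]
        k=red&(np.hypot(A,B)<.021)&(np.abs(A*c[0]+B*c[1]+c[2]-X[...,2])<.0015)
    print(n,t,k.sum(),'tilt deg e,f',np.degrees(c[:2]).round(2),c[2].round(4))
```

```text
side 9 339 tilt deg e,f [0.26 0.68] 0.1231
side 11 358 tilt deg e,f [ 0.22 -0.94] 0.1228
top 9 124 tilt deg e,f [ 1.46 -1.56] 0.1231
top 11 119 tilt deg e,f [ 0.32 -3.07] 0.1227
```

The collar is down on the rim and level along the wings (paddle tops 133 and 134 mm). The lance leans only within its bore clearance. I'll check that it is still and that the loose objects haven't moved.

Emit:
servo_tool(
  deltas=[
    {"dx": 0,"dy": 0,"dz": 0,"ax": 0,"ay": 0,"az": 0,"hand": 36},
    {"dx": 0,"dy": 0,"dz": 0,"ax": 0,"ay": 0,"az": 0,"hand": 36},
    {"dx": 0,"dy": 0,"dz": 0,"ax": 0,"ay": 0,"az": 0,"hand": 36},
    {"dx": 0,"dy": 0,"dz": 0,"ax": 0,"ay": 0,"az": 0,"hand": 36},
    {"dx": 0,"dy": 0,"dz": 0,"ax": 0,"ay": 0,"az": 0,"hand": 36},
    {"dx": 0,"dy": 0,"dz": 0,"ax": 0,"ay": 0,"az": 0,"hand": 36},
  ],
)

```text
clock: 36.02
tool_pos: [0.3802, 0.0275, 0.3186]
eef_rot: [0.113, 0.993, 0.002, -0.015]
contact_force: [0.0, -0.4, -0.6]
opening: 0.405
```

```bash
python3 chk.py 12
python3 - <<'E'
from m import *
a,_=load('side0'); b,_=load('side12'); A=cv2.cvtColor(a,7).astype(np.float32);B=cv2.cvtColor(b,7).astype(np.float32)
for nm,(u,v,w) in {'bottle':(213,195,36),'mug':(138,263,36),'tumbler':(336,320,36)}.items():
    print(nm,cv2.phaseCorrelate(A[v-w:v+w,u-w:u+w].copy(),B[v-w:v+w,u-w:u+w].copy()))
E
```

```text
side disc top 480 med [0.4954 0.2527 0.1228]
side wing- 151 med [0.4312 0.264  0.1333]
side wing+ 61 med [0.5731 0.235  0.1344]
side handle top [0.4993 0.2514 0.2127] 200
top disc top 242 med [0.499  0.2429 0.1233]
top wing- 65 med [0.4339 0.262  0.1332]
top wing+ 64 med [0.5695 0.2322 0.134 ]
top handle top [0.5016 0.2491 0.2138] 90
bottle ((0.04269037773671869, 0.033665817713519175), 0.9980209569136301)
mug ((0.03968885239860498, 0.011906305327649136), 0.9904094677832391)
tumbler ((0.12713103051883934, 0.751631938935752), 0.3229614319624724)
```

Run:
```python
from m import *
a,_=load('side0'); b,_=load('side12'); 
cv2.imwrite('pics/tum.png',cv2.resize(np.hstack([a[270:370,280:400],b[270:370,280:400]]),None,fx=3,fy=3)[:,:,::-1])
```

```text
(no output)
```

View pics/tum.png

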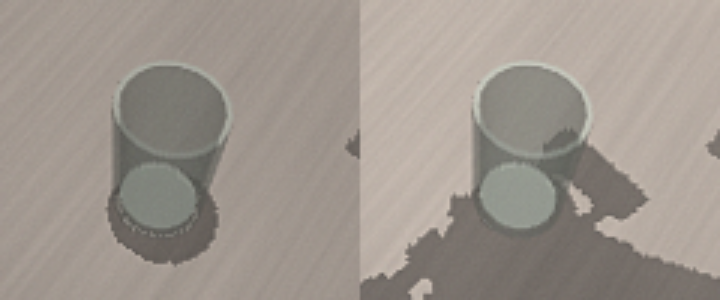

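The tumbler hasn't moved; only the arm's shadow crosses it (its rim is at crop 172,108 in the first picture and 532−360,108 in the second). Handing in.

```bash
python3 -c "
from plant import r
print(r.finish_job())"
```

```text
the job is handed in; nothing more can be done
None
```

I handed the job in at about 36 s, with the lance standing on the bottom of the well and the red collar down on the neck.

**Lance:** I took the middle-sized lance from the block by its handle and lowered it in small steps. I felt the bottom about 88 mm below the rim and pressed it with about 6 N before letting go.

**Collar:** I pinched the near wing and slid the collar down about 30 mm until the force rose to 7.5 N on the neck. The first look showed it tilted about 1.6° along the wings. I pinched the same wing again, turned it level and pressed it down with about 7 N.

**Last checks:**
- **Seating:** the paddle tops are at 133 and 134 mm, and the collar's top is at about 123 mm where fully flat would be 122 mm.
- **Foot:** the handle top at about 213 mm agrees with the foot being on the bottom.
- **Stillness:** two looks about 0.9 s apart gave the same positions.
- **Loose objects:** the bottle and mug matched the starting picture. The tumbler's automatic comparison failed because the arm's shadow crossed it, but by eye it had not moved.

**Not perfect:** the lance still leans sideways by 1–2°, within the play of the bore. One edge of the collar may therefore stand up to about 1 mm off the rim. The two cameras disagreed on that sideways tilt (0.9° and 3.1°).

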